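# Rack the density bottles and hang the keeper back

### The job

Put every density bottle standing on the bench into the aluminium hold-down rack: first lift the grey keeper off its two hooks and put it aside on the bench, then slide the bottles upright, one after another, through the open end and under the overhanging lips, so that all stand in the lane. Finally hang the keeper back on its hooks so that it closes the rack, and let go. Do not tip a bottle over, and leave the sample jars standing.

Things in the scene. Friction and masses are not known exactly. Their poses are not given: they have to be found in the camera images.
- rack: Fixed aluminium hold-down rack. Origin on the bench under the middle of its open end (mouth); x runs along the lane into the rack, z up. Lane 66 mm wide, from x = 0 to a back stop at x = 180 mm, floor is the bench; holds 3 bottles in a row. Walls 4 mm. Two lips on top (z 64 to 68 mm) overhang the lane, leaving a 36 mm slot, open at the mouth, for the necks. Free space above.
- keeper_seat (a point): Fixed point midway between the rack's two upturned wire hooks (7 mm wire, at y = +-47 mm of the rack, prongs 38 mm apart at their tips 80 mm high, narrowing to a trough): where the middle of the keeper's rod lies when hung, 52.5 mm above the bench, 21 mm in front of the mouth. Axes as the rack.
- keeper: Loose grey keeper, 0.35 kg, at first hung in the hooks, blocking the mouth. Origin: centre of its underside, z up. Block 30 (x) x 60 (y) x 60 mm high, on it a finger tab 22 (x) x 36 (y) mm from 92 to 128 mm height, gripped from above. Hung, its underside is 4.5 mm above the bench, its axes along the rack's. Lift 35 mm to free it. Stands by itself on the bench; either way round hangs alike.
- keeper_rod (a point): Middle of the keeper's steel cross rod, 48 mm above its underside; the rod is 10 mm thick, 120 mm long, along the keeper's y, and rests in the two hooks.
- bottle_1: White density bottle, upright, 0.22 kg, heavy at its base; may be absent. Origin: centre of its underside. Body 56 mm diameter, upright to 46 mm height, shoulder tapering to a neck of 20 mm diameter at 62 mm; ribbed black cap 30 mm diameter from 84 to 120 mm height, to be gripped from above. The bottles are all alike; any order will do.
- bottle_2: White density bottle, upright, 0.22 kg, heavy at its base; may be absent. Origin: centre of its underside. Body 56 mm diameter, upright to 46 mm height, shoulder tapering to a neck of 20 mm diameter at 62 mm; ribbed black cap 30 mm diameter from 84 to 120 mm height, to be gripped from above. The bottles are all alike; any order will do.
- bottle_3: White density bottle, upright, 0.22 kg, heavy at its base; may be absent. Origin: centre of its underside. Body 56 mm diameter, upright to 46 mm height, shoulder tapering to a neck of 20 mm diameter at 62 mm; ribbed black cap 30 mm diameter from 84 to 120 mm height, to be gripped from above. The bottles are all alike; any order will do.
- sample_jar_1: Sample jar with a screw cap, 54 mm diameter, 70 mm high, a bystander at the far left of the bench. Origin: centre of its underside.
- sample_jar_2: Sample jar with a screw cap, 54 mm diameter, 70 mm high, a bystander at the far left of the bench. Origin: centre of its underside.
- sample_jar_3: Sample jar with a screw cap, 54 mm diameter, 70 mm high, a bystander at the far left of the bench. Origin: centre of its underside.

How it is judged (in metres and radians):
On the way, in this order (a step that is already met when the one before it is completed fails the run):
1. the keeper has been lifted off its hooks and away from the mouth (distance between keeper_rod and keeper_seat above 0.06 m), for 0.2 s.
2. every bottle stands upright in the lane under the lips (x of bottle_1 in the frame of rack between 0.015 and 0.165 m and y of bottle_1 in the frame of rack between -0.015 and 0.015 m and height (world z) of each of bottle_1, bottle_2, bottle_3 below 0.008 m and angle between each of bottle_1, bottle_2, bottle_3's own z axis and vertical below 0.15 rad and x of bottle_2 in the frame of rack between 0.015 and 0.165 m and y of bottle_2 in the frame of rack between -0.015 and 0.015 m and x of bottle_3 in the frame of rack between 0.015 and 0.165 m and y of bottle_3 in the frame of rack between -0.015 and 0.015 m), for 0.3 s.
At the end, for the whole second after the job is handed in: Every bottle present stands upright (0.15 rad) in the lane (centre 15 to 165 mm behind the mouth, within 15 mm of its middle) and the keeper hangs in both hooks (rod centre within 18 mm level and 6 mm in height of the seat, tilt under 0.25 rad, square within 0.15 rad), all at rest (all of step 2 and horizontal distance between keeper_rod and keeper_seat below 0.018 m and z of keeper_rod in the frame of keeper_seat between -0.006 and 0.006 m and angle between keeper's own z axis and vertical below 0.25 rad and angle between the y axis of keeper and the y axis of rack, either way round below 0.15 rad and linear speed of each of keeper, bottle_1, bottle_2, bottle_3 below 0.03 m/s); the robot touches nothing.
It fails at once if a density bottle is tipped over (more than 0.7 rad) (angle between any of bottle_1, bottle_2, bottle_3's own z axis and vertical above 0.7 rad).
It fails at once if a sample jar is knocked over (more than 0.7 rad) (angle between any of sample_jar_1, sample_jar_2, sample_jar_3's own z axis and vertical above 0.7 rad).
Of bottle_1, bottle_2, bottle_3 only 2 to 3 are there at a start; the rules pass over those that are not, and their reading is None.
At some moment in a run one of bottle_1, bottle_2, bottle_3 may be knocked a few centimetres aside while the robot is not near it.
It also fails if it takes over 210 s, if anything falls off the work surface, if the arm or the gripper's body presses on something with over 40 N, if the wrist force passes 120 N, or if a joint passes its speed limit or range.

### The arm

A 6-joint arm with a two-finger parallel gripper is mounted at the origin on a cart in front of the work surface, level with it; the furniture and walls round the work are solid. World frame = base frame: x ahead of the robot, y to its left, z up, the work surface at z = 0. Lengths are in mm, angles in rad, forces in N, time in s.
With the tool pointing down it reaches from about 275 to 1000 mm from the base axis. Payload 8.4 kg.
Tool frame: the origin (TCP) lies between the finger pads; the fingertips stand r.nose_length ahead of it and the grasp point (between the pads) lies 8 mm behind it (r.nose_length is the distance from the TCP to the fingertips, in mm); y points along the fingers, x is the direction in which the jaws open and shut, and the axes are right-handed (so a half turn about y gives the same grasp; the last joint's range is limited). The gripper opens to 85 mm and grips with 20 to 120 N. Pads are 22 mm wide; open, the fingers measure 114 mm over their backs; the gripper's body (76 mm by 85 mm) begins 54 mm behind the grasp point. The pads swing forward as they close: fully open they stand 13 mm farther back than shut.
Start: joints at [-1.266, 0.353, 1.633, -0, 1.155, -0.002], TCP at [188.754, -595.818, 213.881] pointing down, gripper open.
Joint ranges: [-2.63, 2.63], [-0.92, 2.1], [0.06, 2.66], [-1.3, 4.44], [0, 2.69], [-3.02, 3.02]. Speed limits (rad/s): [2.22, 2.22, 2.79, 3.14, 3.14, 3.14].

### API

Orientations are given as [roll, pitch, yaw] about the fixed x, y, z axes, in that order (R = Rz(yaw) Ry(pitch) Rx(roll)).
In Python, from rig import r, cams, order gives the robot as it stands. The module is installed in compiled form; this text tells all that it offers.
- The arm moves only by the shell command python3 -m crank 'ROWS' [FORCE]. ROWS is JSON, a list of rows, each a list of 7 numbers: the turn, a rotation vector about the tool's x, y, z in degrees, then the shift along the tool's x, y, z in cm, then the opening, from -1 (shut) to 1 (fully open). A call has exactly 10 rows; each row shifts and turns the pose as measured when the row begins, along the tool's axes as they then stand; what a row does not reach is not made up. A row lasts 1/12 s, in which the tool goes at most 41.7 mm and 7.16 degrees, less where a joint would pass 70% of its speed; a pose out of reach is approached as far as the arm can. A call with a gripper value outside its range is refused whole. The fingers move at their own pace and stop on an object; FORCE is the grip in N (left out, the last holds). Time passes only in rows, so rows that do not move let the fingers close, or fill a call up. It gives the time, the measured TCP pose, the force and the opening at its end, in the units of the state.
- r.sense(): the state, without advancing time (a new reading comes with each control period).
- cams.grab_frame(name): name is "scene" or "top" or "wrist"; returns the picture (480x640x3 uint8, blue, green, red); there is no depth.
- cams.camera_info(name): a dict with "intrinsics" (3x3 intrinsics, pixels), "view" (4x4, takes a point from world to camera coordinates); the wrist camera has in their place "hand_eye" (4x4, takes a point from camera to tool coordinates, whose origin is the TCP and whose axes are the tool frame's). Camera axes: x right, y up, looking along -z (the intrinsics and any distortion apply to the point x, -y, -z); pixel columns grow to the right and rows downward; lengths in mm; the calibration is good to about 2 mm. A picture is of the moment at which its call begins: read the wrist's pose just before it. camera_info takes no time and is no camera call.
- order.sign_off(): hands the job in, once; it reports no verdict.
The state is a dict: "clock": time; "qpos": joint angles; "qvel": joint speeds; "joint_efforts": joint torques, N m; "eef_pos": TCP position; "tcp_rot": TCP orientation; "contact_force": force on the tool from outside, world axes, zero at the start; "wrist_torque": the same for the moment, N m; "opening": opening from 0.0 (shut) to 1.0 (fully open).
Only numpy, scipy, OpenCV 4.12 (cv2) and the standard library are available. Lean on these libraries where they do the work, as an engineer would, in place of code of your own. Each camera call takes 0.05 s, during which the arm holds its last target.

## Working session

There is one attempt and no reset: what is moved stays moved. The work goes in short steps, Python scripts to look and compute and a shell command to move; the robot and the scene stay as the last step left them, time stands still between calls to the robot, and variables do not carry over. Pictures are saved under pics/ and viewed, and the job is handed in when it is done.

```bash
ls; mkdir -p pics; python3 - <<'E'
from rig import r,cams,order
import cv2,numpy as np
s=r.sense();print(s, r.nose_length)
for n in("scene","top","wrist"):
    im=cams.grab_frame(n);cv2.imwrite(f"pics/{n}0.png",im)
    i=cams.camera_info(n);print(n,{k:np.round(np.array(v),4).tolist() if not isinstance(v,(str,)) else v for k,v in i.items()})
E
```

```text
pics
{'clock': 0.0, 'qpos': array([-1.26638935e+00,  3.53665277e-01,  1.63415252e+00,  4.23795497e-05,
        1.15520968e+00, -2.38663755e-03]), 'qvel': array([-0.00042805,  0.00068737, -0.00033897,  0.00017894,  0.0004717 ,
       -0.00014714]), 'joint_efforts': array([-6.84583320e-04, -6.05260348e+01, -3.42070949e+01, -4.70024600e-05,
        9.19270824e-03, -1.44426231e-06]), 'eef_pos': array([ 188.61866873, -595.31727016,  213.14314325]), 'tcp_rot': array([-1.57075415e+00,  1.43472807e-03, -1.26401982e+00]), 'contact_force': array([-0.05390279, -0.47484692,  0.38875921]), 'wrist_torque': array([ 0.01267794, -0.02537875,  0.01668914]), 'opening': 1.0000435863000925} 11.0
scene {'intrinsics': [[596.2741, 0.0, 324.7927], [0.0, 596.2741, 236.6272], [0.0, 0.0, 1.0]], 'view': [[-0.3483, -0.9373, -0.0135, 350.685], [0.7991, -0.3045, 0.5183, -416.8769], [-0.4899, 0.1698, 0.8551, -989.0632], [0.0, 0.0, 0.0, 1.0]]}
top {'intrinsics': [[495.587, 0.0, 322.2522], [0.0, 495.587, 241.1584], [0.0, 0.0, 1.0]], 'view': [[-0.0566, -0.9984, 0.003, 192.8365], [0.9709, -0.0543, 0.2334, -531.9197], [-0.2329, 0.0161, 0.9724, -821.1667], [0.0, 0.0, 0.0, 1.0]]}
wrist {'intrinsics': [[345.0741, 0.0, 314.8041], [0.0, 345.0741, 242.8137], [0.0, 0.0, 1.0]], 'hand_eye': [[1.0, -0.0003, -0.0005, -0.2825], [-0.0003, 0.3237, -0.9461, -159.5043], [0.0005, 0.9461, 0.3237, 84.772], [0.0, 0.0, 0.0, 1.0]]}
```

View frames.

View pics/scene0.png

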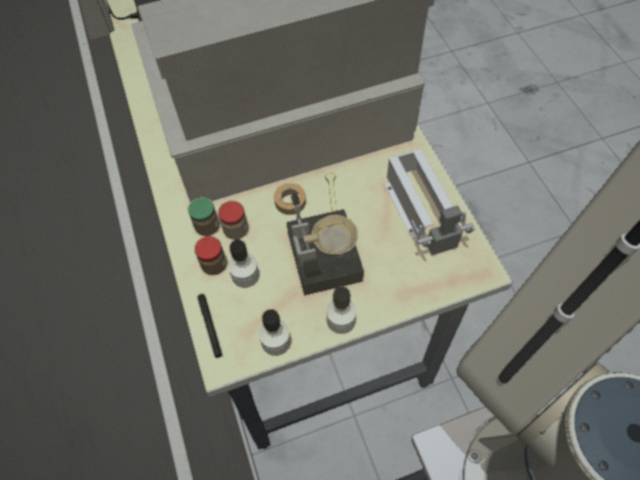

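View pics/top0.png

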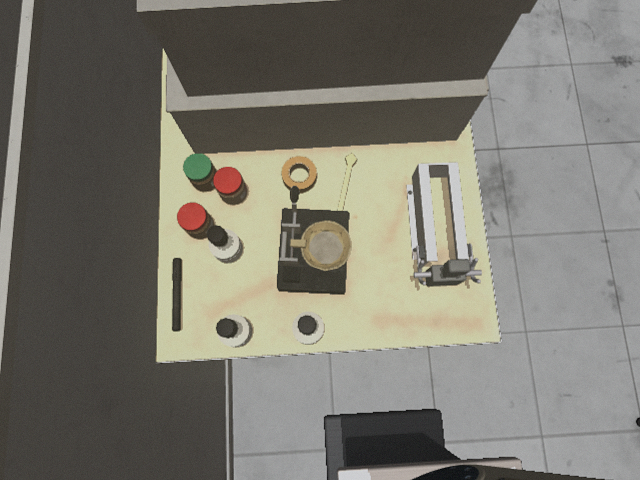

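View pics/wrist0.png

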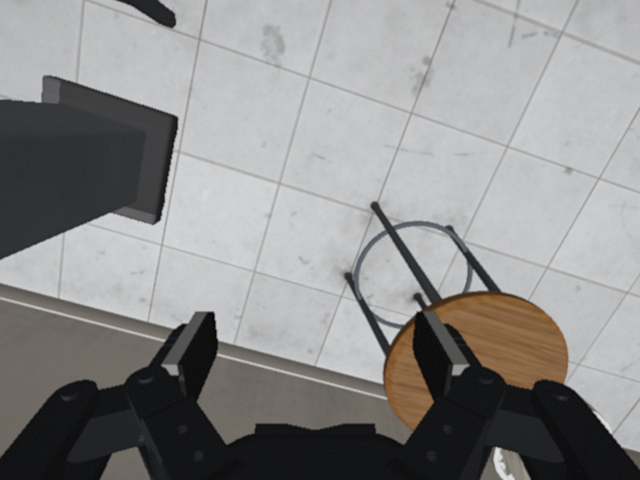

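```bash
cat > h.py <<'E'
from rig import r,cams,order
import cv2,numpy as np
from scipy.spatial.transform import Rotation as R
def ray(name,u,v,T=None):
    i=cams.camera_info(name);K=np.array(i["intrinsics"])
    d=np.linalg.inv(K)@np.array([u,v,1.]);d=np.array([d[0],-d[1],-d[2]])
    if "view" in i:
        V=np.array(i["view"]);Rw=V[:3,:3].T;return -Rw@V[:3,3],Rw@d
    H=np.array(i["hand_eye"]);return T[:3,:3]@H[:3,3]+T[:3,3],T[:3,:3]@(H[:3,:3]@d)
def at(name,u,v,z,T=None):
    o,d=ray(name,u,v,T);return np.round(o+d*(z-o[2])/d[2],1)
def pj(name,p,T=None):
    i=cams.camera_info(name);K=np.array(i["intrinsics"])
    if "view" in i: V=np.array(i["view"])
    else: V=np.linalg.inv(T@np.array(i["hand_eye"]))
    c=V[:3,:3]@np.array(p,float)+V[:3,3];q=K@[c[0],-c[1],-c[2]];return np.round(q[:2]/q[2],1)
def T():
    s=r.sense();M=np.eye(4);M[:3,:3]=R.from_euler('xyz',s['tcp_rot']).as_matrix();M[:3,3]=s['eef_pos'];return M
def crop(im,u0,v0,w,h,k,fn):
    cv2.imwrite(fn,cv2.resize(im[v0:v0+h,u0:u0+w],None,fx=k,fy=k,interpolation=cv2.INTER_CUBIC))
E
python3 - <<'E'
from h import *
im=cv2.imread("pics/top0.png")
crop(im,390,150,110,150,4,"pics/c1.png")
crop(im,160,210,190,150,4,"pics/c2.png")
im=cv2.imread("pics/scene0.png")
crop(im,380,140,120,120,5,"pics/c3.png")
crop(im,190,180,190,180,3,"pics/c4.png")
E
```

```text
(no output)
```

View pics/c1.png

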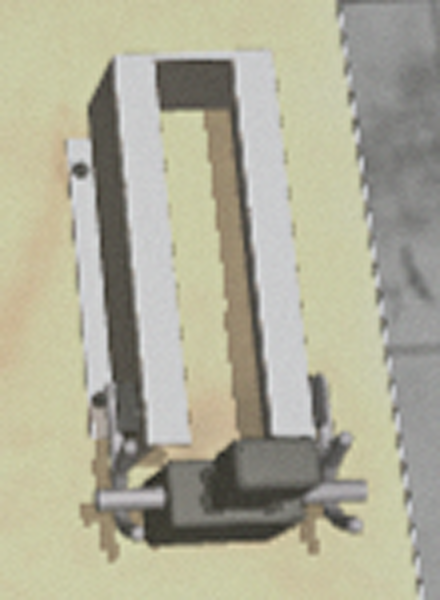

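View pics/c2.png

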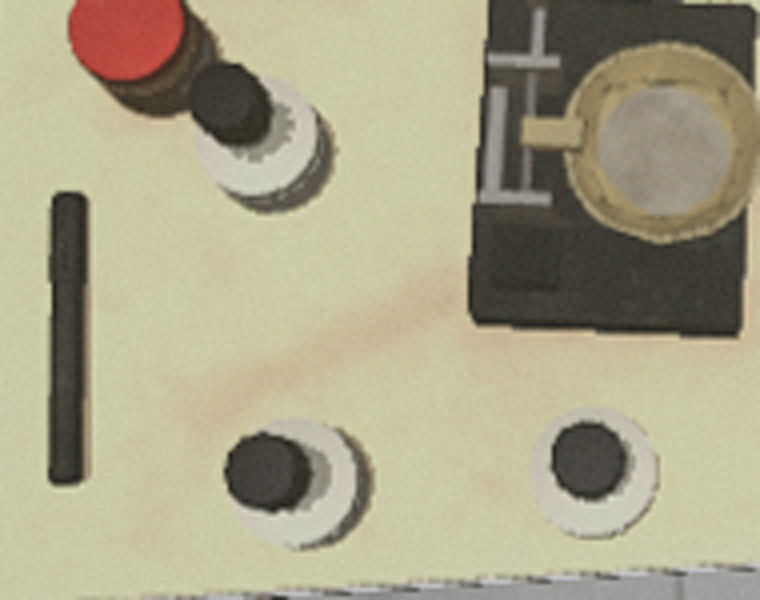

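View pics/c3.png

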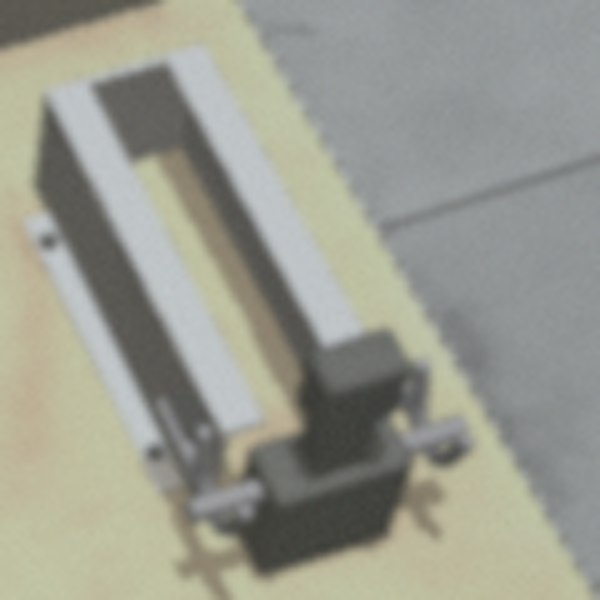

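View pics/c4.png

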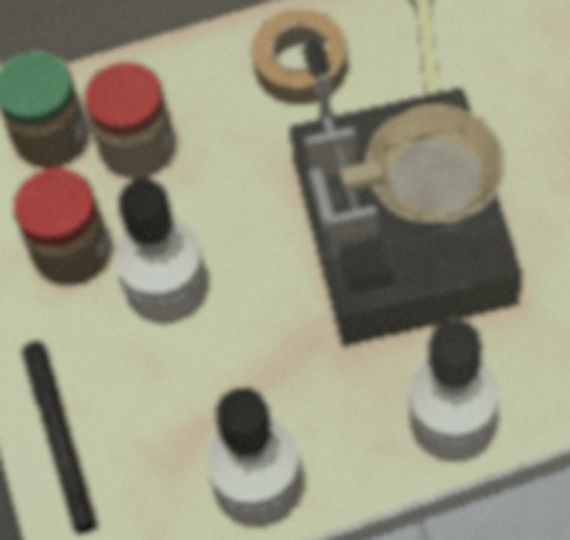

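```bash
python3 - <<'E'
from h import *
c1=lambda x,y:(390+x/4,150+y/4)
c2=lambda x,y:(160+x/4,210+y/4)
c3=lambda x,y:(380+x/5,140+y/5)
c4=lambda x,y:(190+x/3,180+y/3)
print("rack top cam",[at("top",*c1(*p),68) for p in [(115,55),(272,52),(147,443),(315,437)]])
print("rack slot top",[at("top",*c1(*p),68) for p in [(157,60),(233,60),(190,443),(270,437)]])
print("rack scene",[at("scene",*c3(*p),68) for p in [(45,92),(205,45),(217,433),(320,350)]])
print("rod",[at("top",*c1(*p),52.5) for p in [(98,500),(366,490)]],[at("scene",*c3(*p),52.5) for p in [(193,507),(470,438)]])
print("tab",[at("top",*c1(*p),132.5) for p in [(240,442),(318,440),(318,482),(235,488)]])
for a,b in [((228,98),(148,195)),((262,470),(243,408)),((585,458),(457,340))]:
    print(at("top",*c2(*a),120),at("scene",*c4(*b),120))
print("jars",[at("top",u,v,70) for u,v in [(193,217),(229,181),(198,167)]])
print("table",[at("top",u,v,0) for u,v in [(157,361),(500,341),(472,150)]])
print("device top z40?",[at("top",u,v,z) for u,v,z in [(278,292,50),(347,293,50),(350,209,50),(282,208,50)]])
o,d=ray("top",295,190);o2,d2=ray("scene",190+315/3,180+55/3)
A=np.c_[d,-d2];t=np.linalg.lstsq(A,o2-o,rcond=None)[0];print("lever",o+d*t[0],o2+d2*t[1])
o,d=ray("top",326,245);o2,d2=ray("scene",190+435/3,180+178/3)
A=np.c_[d,-d2];t=np.linalg.lstsq(A,o2-o,rcond=None)[0];print("dish",o+d*t[0],o2+d2*t[1])
for z in (0,46,120): print(z)
E
```

```text
rack top cam [array([677.1, -23.1,  68. ]), array([674.6, -95.6,  68. ]), array([495. , -18.6,  68. ]), array([493.6, -92.7,  68. ])]
rack slot top [array([673.6, -42.2,  68. ]), array([671.7, -77.1,  68. ]), array([494. , -37.5,  68. ]), array([494.7, -72.9,  68. ])]
rack scene [array([676.4, -23.7,  68. ]), array([675.3, -97.9,  68. ]), array([495.3, -18.5,  68. ]), array([516.3, -73.9,  68. ])]
rod [array([473.5,   2.3,  52.5]), array([ 471.3, -117.2,   52.5])] [array([475.5,  -0.9,  52.5]), array([ 465.3, -117.8,   52.5])]
tab [array([481.3, -41.6, 132.5]), array([480.4, -73.4, 132.5]), array([463.2, -71.2, 132.5]), array([462.6, -37.4, 132.5])]
[549.4 338.3 120. ] [552.3 335.4 120. ]
[395.3 325.8 120. ] [396.4 323.8 120. ]
[392.7 196.9 120. ] [393.  193.5 120. ]
jars [array([597.4, 390.9,  70. ]), array([662.1, 325.8,  70. ]), array([692.4, 382.2,  70. ])]
table [array([351.3, 472.3,   0. ]), array([ 351.5, -152.1,    0. ]), array([ 727.7, -148.6,    0. ])]
device top z40? [array([457.1, 245.6,  50. ]), array([448.5, 124.1,  50. ]), array([602.8, 108. ,  50. ]), array([611.7, 232.7,  50. ])]
lever [624.73450831 205.33518182 107.82520337] [623.37666015 203.21315484 107.26967576]
dish [534.47496973 156.3537193   62.88819788] [532.98703647 153.79200236  62.60581187]
0
46
120
```

```bash

python3 -m crank '[[0,-7,0,0,0,0,1],[0,-7,0,0,0,0,1],[0,-7,0,0,0,0,1],[0,-7,0,0,0,0,1],[0,-7,0,0,0,0,1],[0,-7,0,0,0,0,1],[0,-7,0,0,0,0,1],[0,-7,0,0,0,0,1],[0,-7,0,0,0,0,1],[0,-7,0,0,0,0,1]]' 40
python3 -m crank '[[0,-7,0,0,0,0,1],[0,-7,0,0,0,0,1],[0,-7,0,0,0,0,1],[0,-7,0,0,0,0,1],[0,-7,0,0,0,0,1],[0,-7,0,0,0,0,1],[0,-7,0,0,0,0,1],[0,-7,0,0,0,0,1],[0,-7,0,0,0,0,1],[0,-7,0,0,0,0,1]]' 40
python3 -c "
from h import *
s=r.sense();print(s['eef_pos'],s['tcp_rot'],s['qpos'])"
```

```text
clock: 0.98
eef_pos: [187.9, -593.2, 209.9]
tcp_rot: [-1.564, 0.002, -0.015]
contact_force: [-0.6, -0.0, -0.3]
opening: 1.002
clock: 1.82
eef_pos: [187.2, -591.0, 206.6]
tcp_rot: [-1.563, -0.011, 1.234]
contact_force: [-1.0, -1.1, -0.1]
opening: 1.001
[ 187.22040387 -590.99141358  206.62836442] [-1.56270953 -0.01087359  1.23443907] [-1.26643687e+00  3.59423588e-01  1.64106498e+00  1.82699193e-05
  1.15465504e+00 -2.50092740e+00]
```

```bash
cat >> h.py <<'E'
def need(x,y,z,yaw=1.551):
    M=T();Rt=R.from_euler('xyz',[-np.pi/2,0,yaw]).as_matrix()
    rv=R.from_matrix(M[:3,:3].T@Rt).as_rotvec(degrees=True)
    sh=M[:3,:3].T@(np.array([x,y,z])-M[:3,3])/10
    s=r.sense();print("t",round(s['clock'],2),"pos",np.round(s['eef_pos'],1),"rot",np.round(s['tcp_rot'],3),"F",np.round(s['contact_force'],1),"op",round(s['opening'],3))
    print("NEED rot deg",np.round(rv,2),"shift cm",np.round(sh,2))
E
python3 -m crank '[[0,-6,0,0,0,0,1],[0,-6,0,0,0,0,1],[0,-6,0,0,0,0,1],[0,0,0,3.8,0,-1.4,1],[0,0,0,3.8,-0.2,-1.4,1],[0,0,0,3.8,-0.2,-1.4,1],[0,0,0,3.8,0,-1.4,1],[0,0,0,3.8,0,-1.4,1],[0,0,0,3.8,0,-1.4,1],[0,0,0,3.8,0,-1.4,1]]'
python3 -c "
from h import *
need(472.5,-56.5,200)"
```

```text
clock: 2.65
eef_pos: [283.6, -321.5, 209.9]
tcp_rot: [-1.565, -0.014, 1.567]
contact_force: [0.8, -0.2, 0.5]
opening: 1.003
t 2.65 pos [ 283.6 -321.5  209.9] rot [-1.565 -0.014  1.567] F [ 0.8 -0.2  0.5] op 1.003
NEED rot deg [-0.32  0.91  0.79] shift cm [ 26.55   1.25 -18.79]
```

```bash

python3 -m crank '[[-0.3,0.9,0.8,3.2,0,-2.2,1],[0,0,0,3.2,0,-2.2,1],[0,0,0,3.2,0,-2.2,1],[0,0,0,3.2,0,-2.3,1],[0,0,0,3.2,0,-2.3,1],[0,0,0,3.2,0,-2.3,1],[0,0,0,3.2,0,-2.3,1],[0,0,0,3.0,0,-2,1],[0,0,0,1,0,-1,1],[0,0,0,0,0,0,1]]'
python3 - <<'E'
from h import *
need(472.5,-56.5,200)
M=T();np.save("M.npy",M);im=cams.grab_frame("wrist");cv2.imwrite("pics/w1.png",im)
for p in [(472.5,-56.5,132.5),(494.5,-55.5,0),(472.5+1,3,52.5),(471.5,-116.5,52.5)]:print(p,pj("wrist",p,M))
E
```

```text
clock: 3.48
eef_pos: [483.3, -39.0, 211.0]
tcp_rot: [-1.575, -0.0, 1.553]
contact_force: [-0.2, 1.3, 0.5]
opening: 1.001
t 3.48 pos [483.3 -39.  211. ] rot [-1.575 -0.     1.553] F [-0.2  1.3  0.5] op 1.001
NEED rot deg [0.24 0.14 0.01] shift cm [-1.77  1.09  1.05]
(472.5, -56.5, 132.5) [289.3 229.7]
(494.5, -55.5, 0) [299.4 213.6]
(473.5, 3, 52.5) [358.7 204.8]
(471.5, -116.5, 52.5) [231.3 204.8]
```

View pics/w1.png

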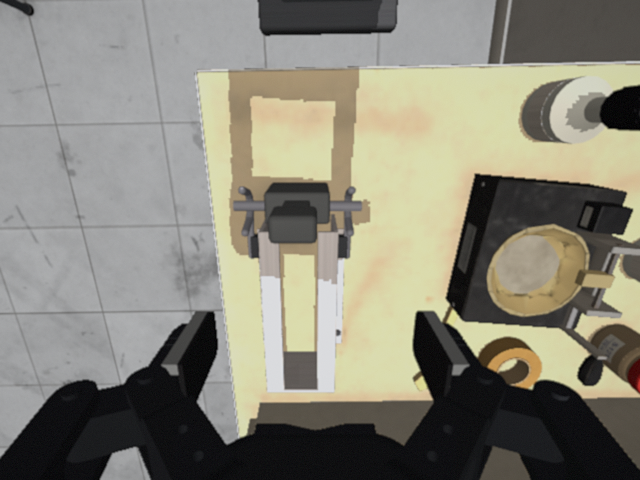

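```bash
python3 -c "
from h import *
im=cv2.imread('pics/w1.png');crop(im,215,165,160,240,2.5,'pics/w1c.png')
crop(im,225,170,150,100,5,'pics/w1d.png')"
```

```text
(no output)
```

View pics/w1c.png

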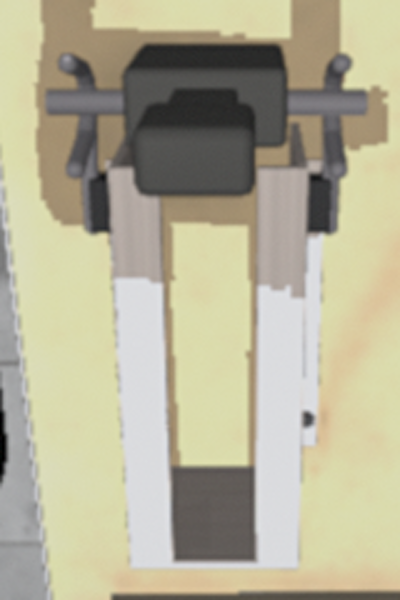

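View pics/w1d.png

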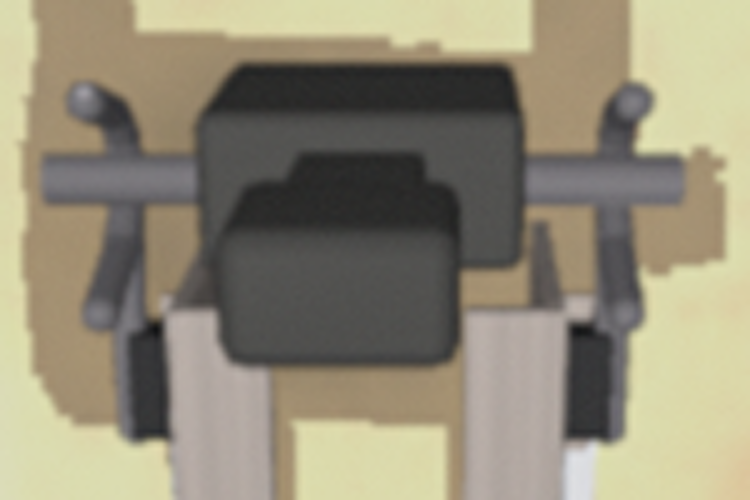

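```bash
python3 - <<'E'
from h import *
M=np.load("M.npy");w=lambda u,v,z:at("wrist",u,v,z,M)
print("rod",w(233.4,206,52.5),w(361.6,206,52.5))
print("tab",[w(u,v,132.5) for u,v in [(269.5,215.6),(316.6,215.6),(316,237.4),(270.5,237.4)]])
print("rack",[w(u,v,68) for u,v in [(257.6,231.6),(338.6,231.6),(267,391.8),(334.2,391.8)]])
print("hook tips",[w(u,v,80) for u,v in [(242,190),(352,190.5),(245,228),(350,227.5)]])
E
```

```text
rod [ 472.7 -114.7   52.5] [474.7   5.8  52.5]
tab [array([461.8, -70.1, 132.5]), array([462.4, -36.7, 132.5]), array([478.6, -37.4, 132.5]), array([478.1, -70.4, 132.5])]
rack [array([493.5, -91. ,  68. ]), array([494.7, -16.7,  68. ]), array([676.5, -93.8,  68. ]), array([677.7, -20.5,  68. ])]
hook tips [array([452.8, -99.4,  80. ]), array([454.8,  -6.4,  80. ]), array([486.3, -99.6,  80. ]), array([487.4,  -7.5,  80. ])]
```

```bash

python3 -m crank '[[0.2,0.1,0,-1.2,0.5,0.8,1],[0,0,0,-0.4,1,0.3,1],[0,0,0,0,1.5,0,1],[0,0,0,0,1.5,0,1],[0,0,0,0,1,0,0.6],[0,0,0,0,1,0,0.6],[0,0,0,0,0.5,0,0.6],[0,0,0,0,0,0,0.6],[0,0,0,0,0,0,0.6],[0,0,0,0,0,0,0.6]]'
python3 -c "
from h import *
need(472.3,-54.5,108,1.553)"
```

```text
clock: 4.37
eef_pos: [457.7, -68.4, 133.2]
tcp_rot: [-1.562, 0.002, 1.538]
contact_force: [0.1, 1.2, 0.5]
opening: 0.802
t 4.37 pos [457.7 -68.4 133.2] rot [-1.562  0.002  1.538] F [0.1 1.2 0.5] op 0.802
NEED rot deg [-0.48 -0.84 -0.1 ] shift cm [ 1.45  2.5  -1.44]
```

```bash

python3 -m crank '[[-0.5,-0.8,0,0.7,0,-0.7,0.6],[0,0,0,0.5,0,-0.5,0.6],[0,0,0,0.2,0,-0.2,0.6],[0,0,0,0,0,0,0.6],[0,0,0,0,0,0,0.6],[0,0,0,0,0,0,0.6],[0,0,0,0,0,0,0.6],[0,0,0,0,0,0,0.6],[0,0,0,0,0,0,0.6],[0,0,0,0,0,0,0.6]]'
python3 -c "
from h import *
need(472.3,-54.5,108,1.553)"
```

```text
clock: 5.2
eef_pos: [475.4, -53.2, 135.4]
tcp_rot: [-1.577, 0.002, 1.555]
contact_force: [0.2, 0.2, -0.3]
opening: 0.801
t 5.2 pos [475.4 -53.2 135.4] rot [-1.577  0.002  1.555] F [ 0.2  0.2 -0.3] op 0.801
NEED rot deg [ 0.34  0.12 -0.12] shift cm [-0.13  2.74  0.32]
```

```bash

python3 -m crank '[[0.3,0.1,0,-0.1,0.6,0.25,0.6],[0,0,0,0,0.8,0,0.6],[0,0,0,0,0.6,0,0.6],[0,0,0,0,0.2,0,0.6],[0,0,0,0,0,0,0.6],[0,0,0,0,0,0,0.6],[0,0,0,0,0,0,0.6],[0,0,0,0,0,0,0.6],[0,0,0,0,0,0,0.6],[0,0,0,0,0,0,0.6]]'
python3 - <<'E'
from h import *
need(472.3,-54.5,108,1.553)
M=T();np.save("M.npy",M);im=cams.grab_frame("wrist");cv2.imwrite("pics/w2.png",im)
E
```

```text
clock: 6.03
eef_pos: [471.9, -54.6, 110.3]
tcp_rot: [-1.569, 0.002, 1.553]
contact_force: [-0.4, -0.2, -0.6]
opening: 0.798
t 6.03 pos [471.9 -54.6 110.3] rot [-1.569  0.002  1.553] F [-0.4 -0.2 -0.6] op 0.798
NEED rot deg [-0.09 -0.03 -0.11] shift cm [ 0.01  0.23 -0.04]
```

View pics/w2.png

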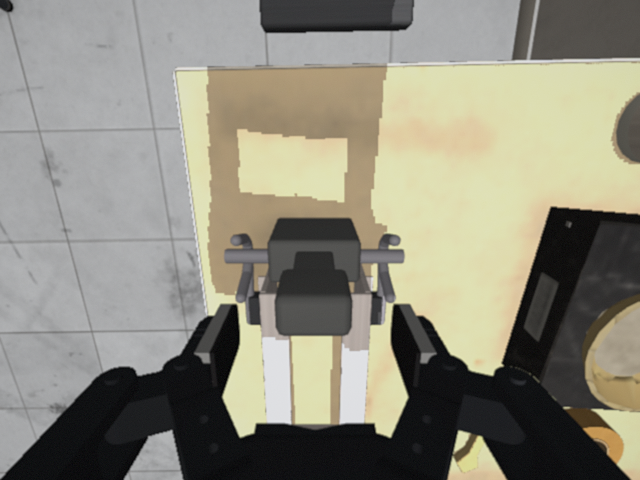

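```bash

python3 -m crank '[[0,0,0,0,0.15,0,-1],[0,0,0,0,0,0,-1],[0,0,0,0,0,0,-1],[0,0,0,0,0,0,-1],[0,0,0,0,0,0,-1],[0,0,0,0,0,0,-1],[0,0,0,0,0,0,-1],[0,0,0,0,0,0,-1],[0,0,0,0,0,0,-1],[0,0,0,0,0,0,-1]]' 70
python3 -m crank '[[0,0,0,0,-1,0,-1],[0,0,0,0,-1,0,-1],[0,0,0,0,-1,0,-1],[0,0,0,0,-1,0,-1],[0,0,0,0,-1,0,-1],[0,0,0,0,-1,0,-1],[0,0,0,0,0,0,-1],[0,0,0,0,0,0,-1],[0,0,0,0,0,0,-1],[0,0,0,0,0,0,-1]]'
python3 - <<'E'
from h import *
need(420,50,180,1.553)
M=T();np.save("M.npy",M);im=cams.grab_frame("wrist");cv2.imwrite("pics/w3.png",im)
E
```

```text
clock: 6.92
eef_pos: [472.5, -54.5, 109.5]
tcp_rot: [-1.571, 0.002, 1.552]
contact_force: [0.9, 1.0, 1.7]
opening: 0.387
clock: 7.75
eef_pos: [470.3, -54.4, 175.4]
tcp_rot: [-1.568, 0.002, 1.553]
contact_force: [0.1, -0.2, -3.8]
opening: 0.388
t 7.75 pos [470.3 -54.4 175.4] rot [-1.568  0.002  1.553] F [ 0.1 -0.2 -3.8] op 0.388
NEED rot deg [-0.16 -0.01 -0.14] shift cm [10.35 -0.48  5.21]
```

View pics/w3.png

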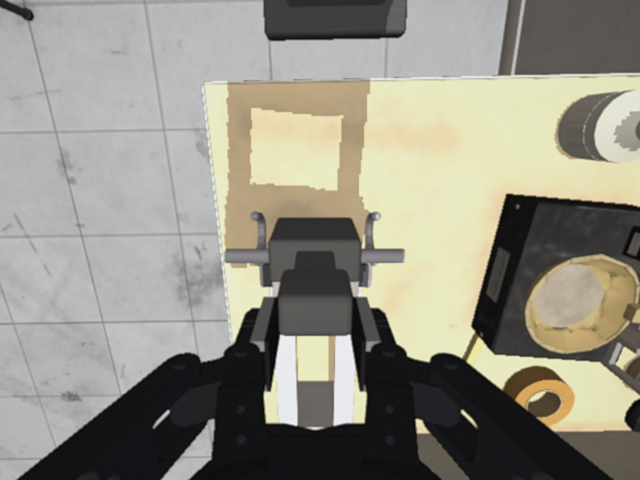

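```bash

python3 -m crank '[[0,0,0,0.8,0,0.5,-1],[0,0,0,1.6,0,0.9,-1],[0,0,0,2,0,1.1,-1],[0,0,0,2,0,1.1,-1],[0,0,0,2,0,1.1,-1],[0,0,0,1.3,0,0.8,-1],[0,0,0,0.8,0,0.5,-1],[0,0,0,0.3,0,0.2,-1],[0,0,0,0,0,0,-1],[0,0,0,0,0,0,-1]]'
python3 -m crank '[[0,0,0,0,0.6,0,-1],[0,0,0,0,1.2,0,-1],[0,0,0,0,1.2,0,-1],[0,0,0,0,1.2,0,-1],[0,0,0,0,1,0,-1],[0,0,0,0,0.5,0,-1],[0,0,0,0,0.2,0,-1],[0,0,0,0,0,0,-1],[0,0,0,0,0,0,-1],[0,0,0,0,0,0,-1]]'
python3 - <<'E'
from h import *
need(405,65,105,1.553)
E
```

```text
clock: 8.63
eef_pos: [407.3, 57.8, 174.2]
tcp_rot: [-1.571, 0.008, 1.553]
contact_force: [1.3, -0.2, 0.7]
opening: 0.0
clock: 9.47
eef_pos: [411.5, 52.9, 111.3]
tcp_rot: [-1.573, 0.009, 1.547]
contact_force: [0.8, 0.1, 0.2]
opening: -0.0
t 9.47 pos [411.5  52.9 111.3] rot [-1.573  0.009  1.547] F [0.8 0.1 0.2] op -0.0
NEED rot deg [ 0.14 -0.34 -0.52] shift cm [1.2  0.62 0.68]
```

```bash
python3 - <<'E'
from h import *
M=T();np.save("M.npy",M)
for n in("wrist","top","scene"): cv2.imwrite(f"pics/{n}4.png",cams.grab_frame(n))
im=cv2.imread("pics/scene4.png");crop(im,330,140,200,200,3,"pics/s4c.png")
E
```

```text
(no output)
```

View pics/wrist4.png

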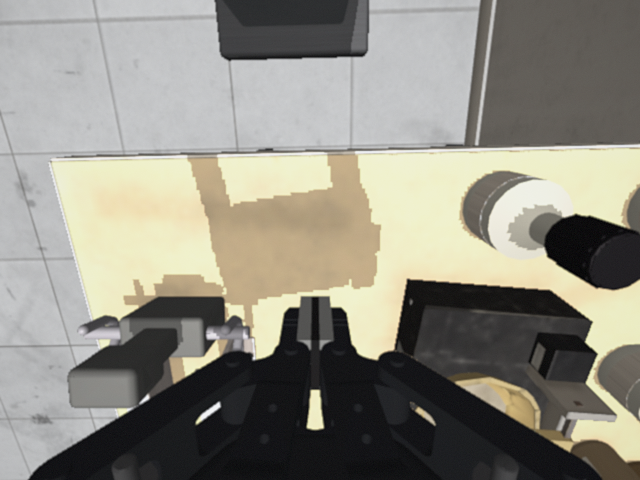

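View pics/top4.png

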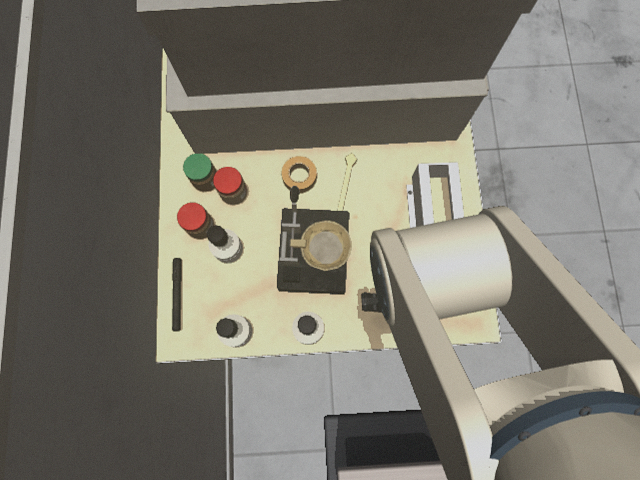

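View pics/s4c.png

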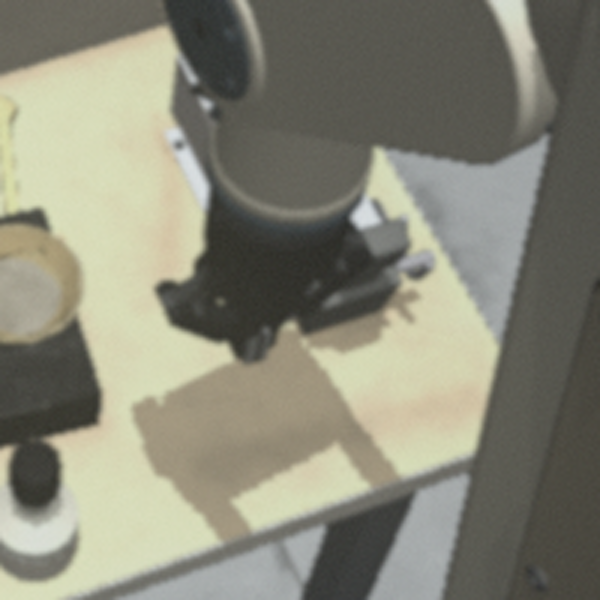

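```bash
python3 - <<'E'
from h import *
I=np.eye(4)
for sx in(-18,18):
  for y in (11,-8,-27):
    print(sx,y,[pj("wrist",(sx,y,z),I) for z in(-11,0,11)])
need(472.5,-54.5,180)
M=np.load("M.npy")
im=cv2.imread("pics/wrist4.png");crop(im,60,270,200,150,4,"pics/w4c.png")
im=cv2.imread("pics/w3.png");crop(im,200,200,240,200,3,"pics/w3c.png")
E
```

```text
-18 11 [array([281.2, 302.4]), array([280.6, 284.5]), array([279.9, 265.8])]
-18 -8 [array([277.7, 320.9]), array([276.9, 301.4]), array([276.1, 281.1])]
-18 -27 [array([273.4, 343.6]), array([272.5, 322.3]), array([271.5, 300.1])]
18 11 [array([346. , 302.5]), array([346.6, 284.5]), array([347.2, 265.9])]
18 -8 [array([349.2, 320.9]), array([350. , 301.5]), array([350.7, 281.2])]
18 -27 [array([353.2, 343.6]), array([354.1, 322.4]), array([355.1, 300.1])]
t 9.62 pos [411.6  53.1 111.5] rot [-1.574  0.009  1.547] F [0.1 0.3 0.4] op -0.002
NEED rot deg [ 0.17 -0.21 -0.52] shift cm [-10.67  -6.74  -6.36]
```

View pics/w3c.png

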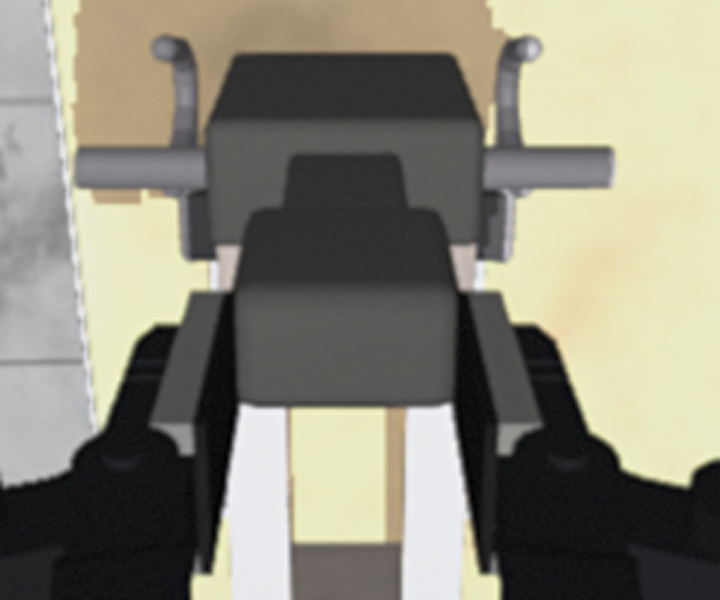

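View pics/w4c.png

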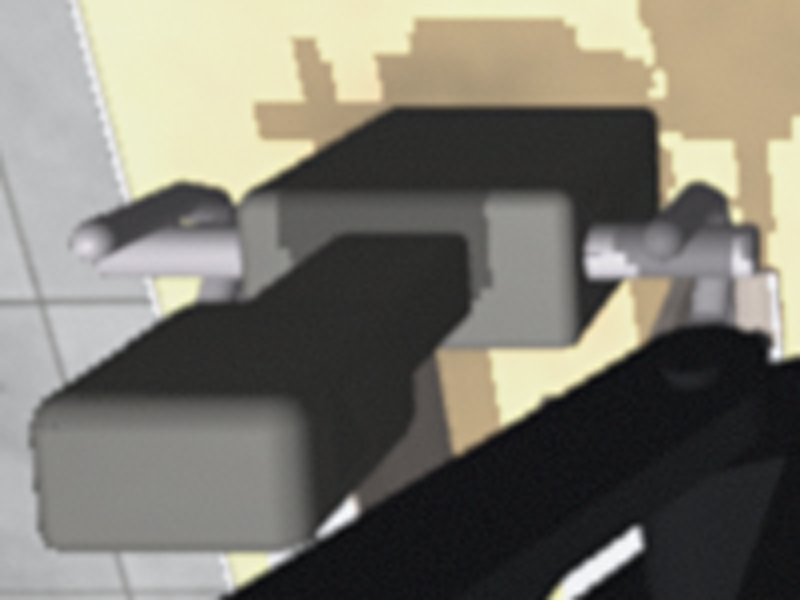

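```bash
python3 - <<'E'
from h import *
M=np.load("M.npy")
for y in (11,0,-8,-17,-25):
    p=M[:3,:3]@[0,y,0]+M[:3,3];q=pj("scene",p);print(y,np.round(p),q,"crop",np.round((q-[330,140])*3), "top",pj("top",p))
im=cv2.imread("pics/scene4.png");crop(im,380,215,90,60,8,"pics/s4d.png")
E
```

```text
11 [412.  53. 100.] [409.9 264.9] crop [240. 375.] top [393.1 308.8]
0 [412.  53. 111.] [410.5 262.1] crop [242. 366.] top [394.  308.2]
-8 [412.  53. 119.] [411. 260.] crop [243. 360.] top [394.7 307.7]
-17 [412.  53. 128.] [411.5 257.6] crop [244. 353.] top [395.5 307.1]
-25 [411.  53. 136.] [412.  255.4] crop [246. 346.] top [396.2 306.6]
```

View pics/s4d.png

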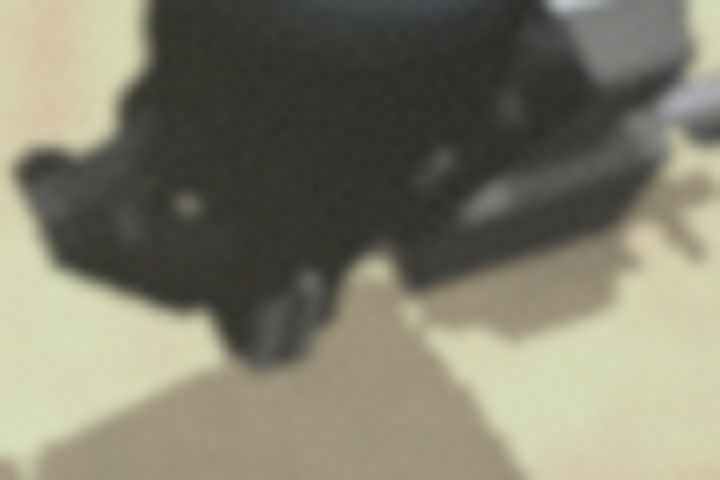

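```bash

python3 -m crank '[[0,0,0,0,-1,0,1],[0,0,0,0,-1.5,0,1],[0,0,0,0,-1.5,0,1],[0,0,0,0,-1.5,0,1],[0,0,0,0,-1,0,1],[0,0,0,0,-0.5,0,1],[0,0,0,0,0,0,1],[0,0,0,0,0,0,1],[0,0,0,-0.8,0,-0.5,1],[0,0,0,-1.6,0,-0.9,1]]'
python3 -m crank '[[0,0,0,-2,0,-1.1,1],[0,0,0,-2,0,-1.1,1],[0,0,0,-2,0,-1.1,1],[0,0,0,-1.3,0,-0.7,1],[0,0,0,-0.6,0,-0.4,1],[0,0,0,-0.2,0,-0.2,1],[0,0,0,0,0,0,1],[0,0,0,0,0,0,1],[0,0,0,0,0,0,1],[0,0,0,0,0,0,1]]'
python3 - <<'E'
from h import *
need(472.5,-54.5,180,1.553)
M=T();np.save("M.npy",M);im=cams.grab_frame("wrist");cv2.imwrite("pics/w5.png",im)
crop(im,200,170,240,200,3,"pics/w5c.png")
E
```

```text
clock: 10.45
eef_pos: [424.0, 30.6, 185.7]
tcp_rot: [-1.575, 0.008, 1.551]
contact_force: [0.8, 0.1, 0.5]
opening: 1.002
clock: 11.28
eef_pos: [468.7, -58.8, 180.5]
tcp_rot: [-1.567, 0.008, 1.552]
contact_force: [0.4, -0.3, -0.2]
opening: 1.003
t 11.28 pos [468.7 -58.8 180.5] rot [-1.567  0.008  1.552] F [ 0.4 -0.3 -0.2] op 1.003
NEED rot deg [-0.24 -0.05 -0.46] shift cm [ 0.44  0.04 -0.37]
```

View pics/w5c.png

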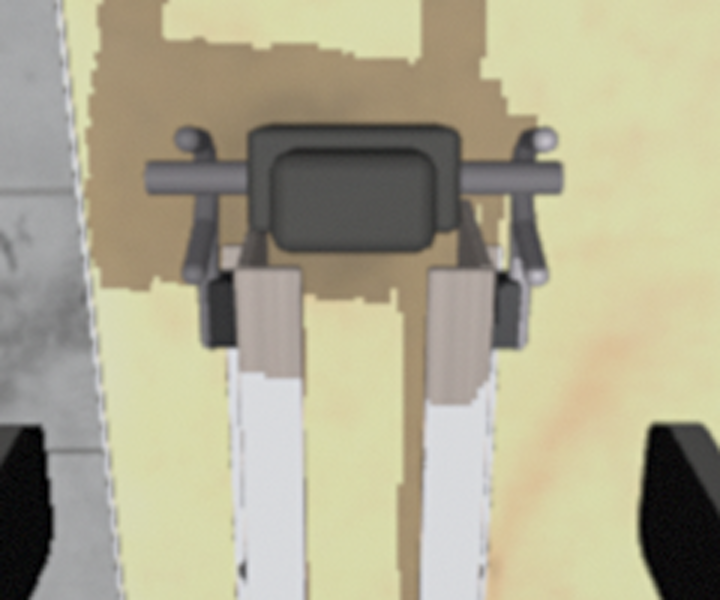

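```bash
python3 - <<'E'
from h import *
M=np.load("M.npy");w=lambda u,v,z:at("wrist",u,v,z,M)
print("rod",w(248.3,229.3,52.5),w(387.3,229.3,52.5))
print("tab",w(318,236.7,132.5),[w(200+x/3,170+y/3,132.5) for x,y in [(275,160),(433,160),(433,248),(275,248)]])
print("block top",[w(200+x/3,170+y/3,64.5) for x,y in [(250,130),(458,130),(455,232),(252,232)]])
E
```

```text
rod [ 471.  -117.1   52.5] [472.9   3.6  52.5]
tab [453.2 -56.2 132.5] [array([444.1, -72.5, 132.5]), array([444.7, -39.7, 132.5]), array([464.2, -39.5, 132.5]), array([463.7, -73.3, 132.5])]
block top [array([454.3, -84.7,  64.5]), array([455.2, -27.8,  64.5]), array([484.8, -28.2,  64.5]), array([483.9, -85.5,  64.5])]
```

```bash

python3 -m crank '[[-5,0,-0.4,0.1,0,0.8,0.7],[-5,0,0,0.1,0,0.8,0.7],[-4,0,0,0,0,0.8,0.7],[0,0,0,0,0,0.3,0.7],[0,0,0,0,0,0,0.7],[0,0,0,0,0,0,0.7],[0,0,0,0,0,0,0.7],[0,0,0,0,0,0,0.7],[0,0,0,0,0,0,0.7],[0,0,0,0,0,0,0.7]]'
python3 - <<'E'
from h import *
need(439,-56,180,1.553)
M=T();print(M[:3,1]); d=np.array([.247,0,-.969]);
for k in(0,50,95):
    print(k,np.round(M[:3,:3].T@(np.array([439,-56,180])+d*k-M[:3,3])/10,2))
E
```

```text
clock: 12.17
eef_pos: [445.4, -53.5, 179.3]
tcp_rot: [-1.82, 0.001, 1.558]
contact_force: [0.9, -0.1, 0.2]
opening: 0.849
t 12.17 pos [445.4 -53.5 179.3] rot [-1.820e+00  1.000e-03  1.558e+00] F [ 0.9 -0.1  0.2] op 0.849
NEED rot deg [14.27  0.29 -0.04] shift cm [-0.26 -0.22  0.6 ]
[ 0.24638545 -0.00439275 -0.96916197]
0 [-0.26 -0.22  0.6 ]
50 [-0.24  4.78  0.6 ]
95 [-0.22  9.28  0.6 ]
```

```bash

python3 -m crank '[[0,0.3,0,-0.2,0.8,0.4,0.7],[0,0,0,0,1.4,0.1,0.7],[0,0,0,0,1.4,0,0.7],[0,0,0,0,1,0,0.7],[0,0,0,0,0.5,0,0.7],[0,0,0,0,0,0,0.7],[0,0,0,0,0,0,0.7],[0,0,0,0,0,0,0.7],[0,0,0,0,0,0,0.7],[0,0,0,0,0,0,0.7]]'
python3 - <<'E'
from h import *
need(464,-56,83.5,1.553)
M=T();np.save("M.npy",M);im=cams.grab_frame("wrist");cv2.imwrite("pics/w6.png",im)
E
```

```text
clock: 13.0
eef_pos: [454.7, -56.7, 124.9]
tcp_rot: [-1.819, -0.0, 1.551]
contact_force: [-0.1, -0.4, -0.9]
opening: 0.849
t 13.0 pos [454.7 -56.7 124.9] rot [-1.819 -0.     1.551] F [-0.1 -0.4 -0.9] op 0.849
NEED rot deg [14.21 -0.1  -0.  ] shift cm [0.09 4.24 0.11]
```

View pics/w6.png

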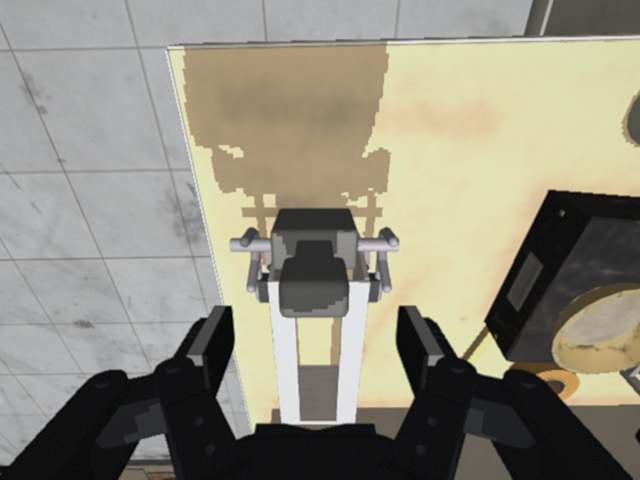

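```bash

python3 -m crank '[[0,0,0,0.05,0.8,0.1,0.4],[0,0,0,0,1.2,0,0.4],[0,0,0,0,1.0,0,0.4],[0,0,0,0,0.7,0,0.4],[0,0,0,0,0.3,0,0.4],[0,0,0,0,0,0,0.4],[0,0,0,0,0,0,0.4],[0,0,0,0,0,0,0.4],[0,0,0,0,0,0,0.4],[0,0,0,0,0,0,0.4]]'
python3 - <<'E'
from h import *
need(464,-56,83.5,1.553)
M=T();np.save("M.npy",M);im=cams.grab_frame("wrist");cv2.imwrite("pics/w7.png",im)
cv2.imwrite("pics/s7.png",cams.grab_frame("scene"))
E
```

```text
clock: 13.88
eef_pos: [465.8, -56.5, 85.4]
tcp_rot: [-1.824, 0.001, 1.551]
contact_force: [0.6, -0.4, 0.8]
opening: 0.699
t 13.88 pos [465.8 -56.5  85.4] rot [-1.824e+00  1.000e-03  1.551e+00] F [ 0.6 -0.4  0.8] op 0.699
NEED rot deg [14.53 -0.09 -0.05] shift cm [0.04 0.14 0.22]
```

View pics/w7.png

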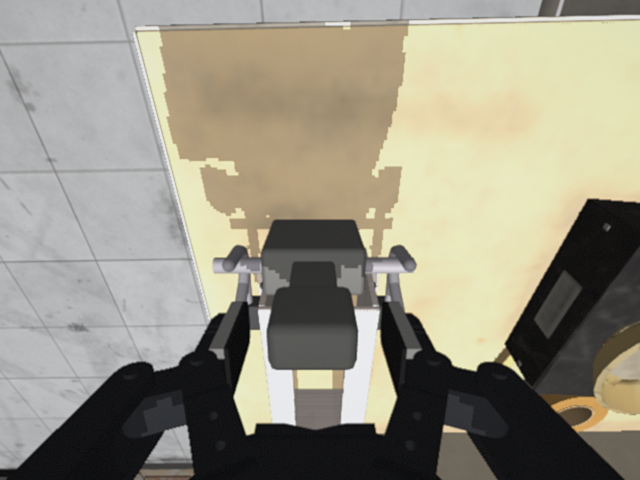

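```bash

python3 -m crank '[[0,0,0,0,0.1,0.15,-1],[0,0,0,0,0,0,-1],[0,0,0,0,0,0,-1],[0,0,0,0,0,0,-1],[0,0,0,0,0,0,-1],[0,0,0,0,0,0,-1],[0,0,0,0,0,0,-1],[0,0,0,0,0,0,-1],[0,0,0,0,0,0,-1],[0,0,0,0,0,0,-1]]' 80
python3 -m crank '[[0,0,0,0,-0.3,0,-1],[0,0,0,0,-0.7,0,-1],[0,0,0,0,-1,0,-1],[0,0,0,0,-1,0.2,-1],[0,0,0,0,-1,0.2,-1],[0,0,0,0,-1,0.2,-1],[0,0,0,0,-0.6,0,-1],[0,0,0,0,-0.3,0,-1],[0,0,0,0,0,0,-1],[0,0,0,0,0,0,-1]]'
python3 - <<'E'
from h import *
need(405,65,180,1.553)
M=T();np.save("M.npy",M);im=cams.grab_frame("wrist");cv2.imwrite("pics/w8.png",im)
E
```

```text
clock: 14.82
eef_pos: [465.2, -56.7, 84.6]
tcp_rot: [-1.827, 0.001, 1.551]
contact_force: [0.3, -0.4, -0.9]
opening: 0.411
clock: 15.65
eef_pos: [440.0, -55.6, 143.4]
tcp_rot: [-1.821, 0.001, 1.552]
contact_force: [0.8, -0.8, -2.6]
opening: 0.406
t 15.65 pos [440.  -55.6 143.4] rot [-1.821e+00  1.000e-03  1.552e+00] F [ 0.8 -0.8 -2.6] op 0.406
NEED rot deg [14.34 -0.06 -0.04] shift cm [11.99 -4.47  2.71]
```

View pics/w8.png

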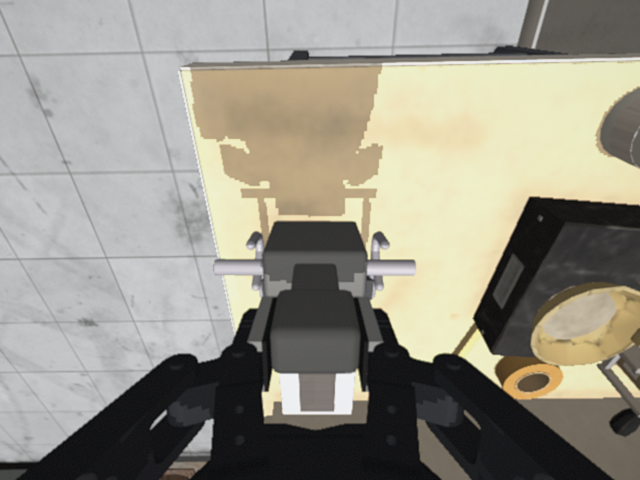

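```bash

python3 -m crank '[[0,0,0,0,-1,0,-1],[4,0,0,0,-1.2,0,-1],[5,0,0,0,-1.2,0.3,-1],[5,0,0,0,-1,0.5,-1],[0,0,0,0.3,-0.4,0.5,-1],[0,0,0,0.8,0,0.5,-1],[0,0,0,1.4,0,0.4,-1],[0,0,0,1.6,0,0.3,-1],[0,0,0,1.6,0,0.2,-1],[0,0,0,1.6,0,0,-1]]'
python3 -m crank '[[0,0,0,1.5,0,0,-1],[0,0,0,1.3,0,0,-1],[0,0,0,0.9,0,0,-1],[0,0,0,0.5,0,0,-1],[0,0,0,0.2,0,0,-1],[0,0,0,0,0,0,-1],[0,0,0,0,0,0,-1],[0,0,0,0,0,0,-1],[0,0,0,0,0,0,-1],[0,0,0,0,0,0,-1]]'
python3 - <<'E'
from h import *
need(405,65,82,1.553)
E
```

```text
clock: 16.53
eef_pos: [398.7, 21.0, 183.5]
tcp_rot: [-1.568, -0.002, 1.547]
contact_force: [0.2, 0.3, -3.7]
opening: 0.409
clock: 17.37
eef_pos: [390.6, 70.5, 176.9]
tcp_rot: [-1.574, -0.007, 1.549]
contact_force: [0.1, 0.2, -3.3]
opening: 0.41
t 17.37 pos [390.6  70.5 176.9] rot [-1.574 -0.007  1.549] F [ 0.1  0.2 -3.3] op 0.41
NEED rot deg [ 0.2  -0.23  0.38] shift cm [-0.58  9.49 -1.42]
```

```bash

python3 -m crank '[[0,0,0,0,0.7,-0.5,-1],[0,0,0,0,1.3,-0.5,-1],[0,0,0,0,1.5,-0.3,-1],[0,0,0,0,1.5,0,-1],[0,0,0,0,1.4,0,-1],[0,0,0,0,1,0,-1],[0,0,0,0,0.6,0,-1],[0,0,0,0,0.2,0,-1],[0,0,0,0,0,0,-1],[0,0,0,0,0,0,-1]]'
python3 - <<'E'
from h import *
need(400,68,81,1.553)
E
```

```text
clock: 18.2
eef_pos: [410.2, 69.0, 89.6]
tcp_rot: [-1.58, -0.007, 1.545]
contact_force: [-0.5, -0.5, -3.4]
opening: 0.411
t 18.2 pos [410.2  69.   89.6] rot [-1.58  -0.007  1.545] F [-0.5 -0.5 -3.4] op 0.411
NEED rot deg [ 0.52 -0.45  0.41] shift cm [-0.13  0.85  1.03]
```

```bash

python3 -m crank '[[0.5,0,0.4,0,0.2,0,-1],[0,0,0,0,0.2,0,-1],[0,0,0,0,0.2,0,-1],[0,0,0,0,0.15,0,-1],[0,0,0,0,0.1,0,-1],[0,0,0,0,0.1,0,-1],[0,0,0,0,0,0,-1],[0,0,0,0,0,0,-1],[0,0,0,0,0,0,-1],[0,0,0,0,0,0,-1]]'
python3 - <<'E'
from h import *
need(410,68,81,1.553)
E
```

```text
clock: 19.03
eef_pos: [412.3, 69.4, 81.3]
tcp_rot: [-1.575, -0.0, 1.545]
contact_force: [1.2, 0.8, -3.4]
opening: 0.407
t 19.03 pos [412.3  69.4  81.3] rot [-1.575 -0.     1.545] F [ 1.2  0.8 -3.4] op 0.407
NEED rot deg [ 0.24 -0.44  0.02] shift cm [-0.14  0.03  0.23]
```

Still hanging (−3.4 N); lower a little more until contact.

```bash

python3 -m crank '[[0,0,0,0,0.1,0,-1],[0,0,0,0,0.1,0,-1],[0,0,0,0,0.1,0,-1],[0,0,0,0,0,0,-1],[0,0,0,0,0,0,-1],[0,0,0,0,0,0,-1],[0,0,0,0,0,0,-1],[0,0,0,0,0,0,-1],[0,0,0,0,0,0,-1],[0,0,0,0,0,0,-1]]'
python3 - <<'E'
from h import *
need(410,68,81,1.553)
M=T();np.save("M.npy",M);im=cams.grab_frame("wrist");cv2.imwrite("pics/w9.png",im)
im=cams.grab_frame("scene");cv2.imwrite("pics/s9.png",im);crop(im,330,180,130,120,5,"pics/s9c.png")
E
```

```text
clock: 19.87
eef_pos: [413.3, 69.3, 80.8]
tcp_rot: [-1.576, -0.0, 1.545]
contact_force: [0.8, -0.4, -4.1]
opening: 0.408
t 19.87 pos [413.3  69.3  80.8] rot [-1.576 -0.     1.545] F [ 0.8 -0.4 -4.1] op 0.408
NEED rot deg [ 0.32 -0.45  0.02] shift cm [-0.14 -0.02  0.33]
```

View pics/s9c.png

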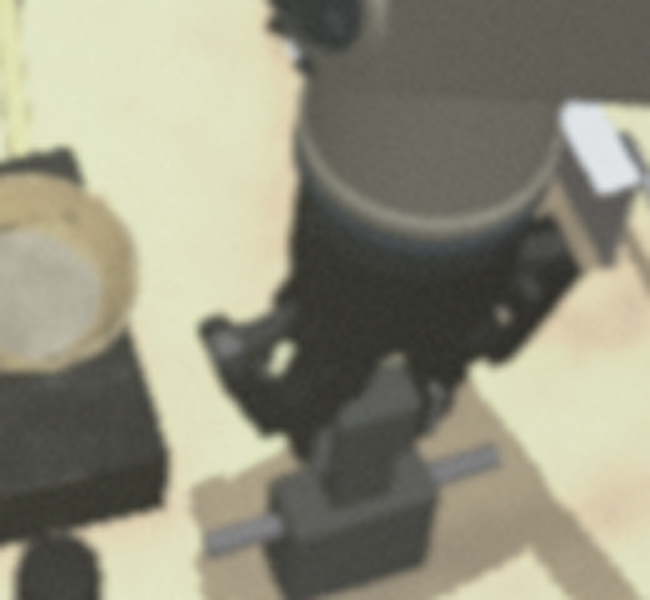

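View pics/w9.png

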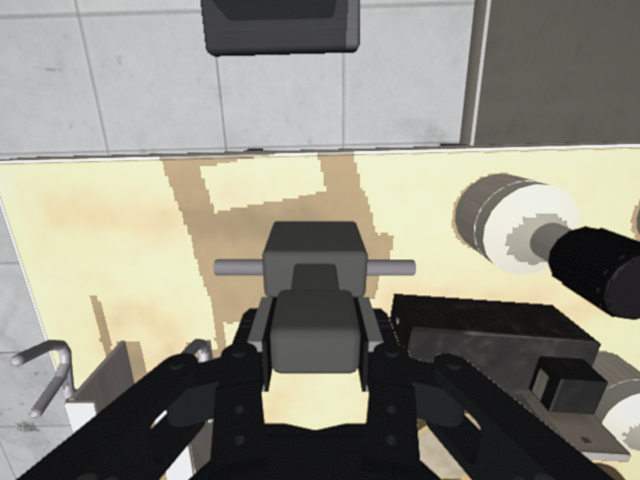

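```bash

python3 -m crank '[[0,0,0,0,0.3,0,-1],[0,0,0,0,0.3,0,-1],[0,0,0,0,0,0,-1],[0,0,0,0,0,0,-1],[0,0,0,0,0,0,-1],[0,0,0,0,0,0,-1],[0,0,0,0,0,0,-1],[0,0,0,0,0,0,-1],[0,0,0,0,0,0,-1],[0,0,0,0,0,0,-1]]'
python3 -m crank '[[0,0,0,0,0.2,0,-1],[0,0,0,0,0.2,0,-1],[0,0,0,0,0,0,-1],[0,0,0,0,0,0,-1],[0,0,0,0,0,0,-1],[0,0,0,0,0,0,-1],[0,0,0,0,0,0,-1],[0,0,0,0,0,0,-1],[0,0,0,0,0,0,-1],[0,0,0,0,0,0,-1]]'
```

```text
clock: 20.8
eef_pos: [418.6, 69.4, 80.6]
tcp_rot: [-1.585, -0.001, 1.546]
contact_force: [1.1, 0.2, -3.7]
opening: 0.408
clock: 21.63
eef_pos: [421.4, 69.5, 80.3]
tcp_rot: [-1.589, -0.001, 1.546]
contact_force: [-0.0, -0.4, 2.0]
opening: 0.414
```

```bash

python3 -m crank '[[0,0,0,0,0,0,0.1],[0,0,0,0,0,0,0.1],[0,0,0,0,0,0,0.2],[0,0,0,0,0,0,0.3],[0,0,0,0,0,0,0.3],[0,0,0,0,-0.5,0,0.3],[0,0,0,0,-1,0,0.3],[0,0,0,0,-1.5,0,0.4],[0,0,0,0,-2,0,0.4],[0,0,0,0,-2.5,0,0.4]]'
python3 -m crank '[[0,0,0,0,-2.5,0,1],[0,0,0,0,-2.5,0,1],[0,0,0,0,-2,0,1],[1,0,0,1,-1,0,1],[0,0,0,2,0,0,1],[0,0,0,2.5,0,0,1],[0,0,0,2.5,0,0,1],[0,0,0,1.5,0,0,1],[0,0,0,0.5,0,0,1],[0,0,0,0,0,0,1]]'
python3 - <<'E'
from h import *
need(393,195,230,1.553)
M=T();np.save("M.npy",M)
for n in("wrist","top"): cv2.imwrite(f"pics/{n}10.png",cams.grab_frame(n))
print(pj("wrist",(393,195,120),M),pj("wrist",(395.5,325,120),M))
E
```

```text
clock: 22.47
eef_pos: [417.2, 69.1, 155.2]
tcp_rot: [-1.581, 0.001, 1.546]
contact_force: [-0.4, -0.6, 0.9]
opening: 0.702
clock: 23.3
eef_pos: [420.7, 173.0, 250.5]
tcp_rot: [-1.576, -0.003, 1.544]
contact_force: [0.1, -0.5, -0.1]
opening: 1.0
t 23.3 pos [420.7 173.  250.5] rot [-1.576 -0.003  1.544] F [ 0.1 -0.5 -0.1] op 1.0
NEED rot deg [ 0.32 -0.52  0.16] shift cm [2.12 2.04 2.84]
[338.8 191.4] [492.7 190.2]
```

View pics/wrist10.png

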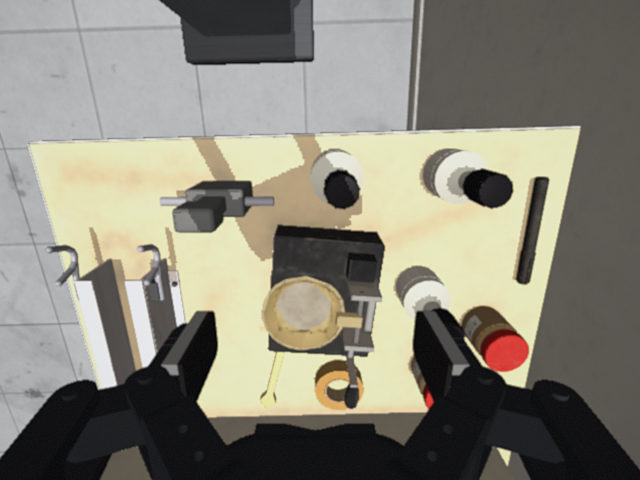

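View pics/top10.png

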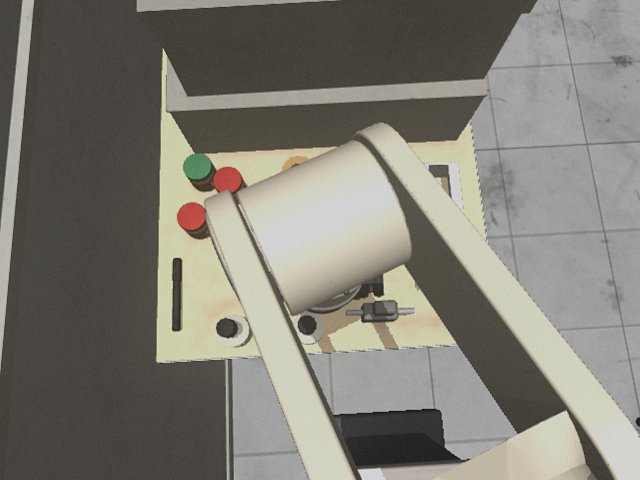

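```bash

python3 -m crank '[[0.3,-0.5,0,0.6,0.5,0.7,1],[0,0,0,0.8,1.2,0.9,1],[0,0,0,0.6,1.6,0.7,1],[0,0,0,0.2,1.8,0.3,1],[0,0,0,0,1.6,0,0.6],[0,0,0,0,1,0,0.6],[0,0,0,0,0.5,0,0.6],[0,0,0,0,0,0,0.6],[0,0,0,0,0,0,0.6],[0,0,0,0,0,0,0.6]]'
python3 - <<'E'
from h import *
need(393,196,72,1.553)
M=T();np.save("M.npy",M)
im=cams.grab_frame("wrist");cv2.imwrite("pics/w11.png",im)
E
```

```text
clock: 24.23
eef_pos: [390.3, 189.4, 163.6]
tcp_rot: [-1.567, -0.0, 1.546]
contact_force: [0.0, 0.3, 0.8]
opening: 0.801
t 24.23 pos [390.3 189.4 163.6] rot [-1.567 -0.     1.546] F [0.  0.3 0.8] op 0.801
NEED rot deg [-0.22 -0.39  0.01] shift cm [ 0.67  9.16 -0.29]
```

View pics/w11.png

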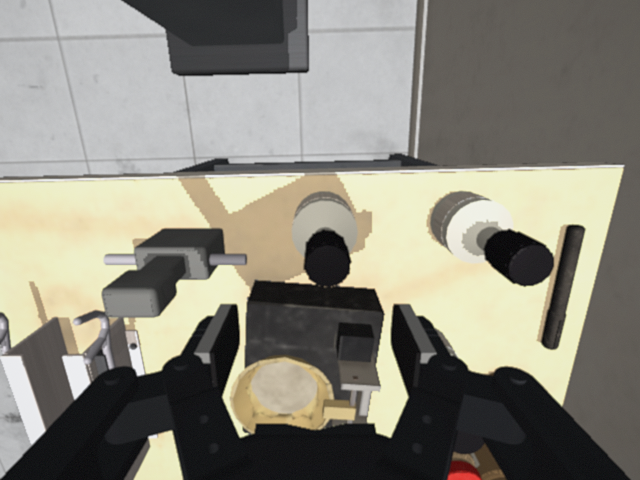

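```bash
python3 - <<'E'
from h import *
M=np.load("M.npy")
print(at("wrist",328,266,120,M),at("wrist",533,263,120,M))
print(at("wrist",324,225,46,M))
E
```

```text
[393.1 198.4 120. ] [394.2 328.6 120. ]
[386.9 197.8  46. ]
```

```bash

python3 -m crank '[[-0.2,-0.4,0,0.4,0.6,-0.1,0.6],[0,0,0,0.3,1.2,0,0.6],[0,0,0,0.1,1.5,0,0.6],[0,0,0,0,1.5,0,0.6],[0,0,0,0,1.4,0,0.6],[0,0,0,0,1.0,0,0.6],[0,0,0,0,0.6,0,0.6],[0,0,0,0,0.2,0,0.6],[0,0,0,0,0,0,0.6],[0,0,0,0,0,0,0.6]]'
python3 - <<'E'
from h import *
need(393,198,72,1.553)
M=T();np.save("M.npy",M)
im=cams.grab_frame("wrist");cv2.imwrite("pics/w12.png",im)
E
```

```text
clock: 25.12
eef_pos: [397.6, 201.9, 83.7]
tcp_rot: [-1.583, -0.007, 1.555]
contact_force: [-1.0, -0.5, 0.8]
opening: 0.8
t 25.12 pos [397.6 201.9  83.7] rot [-1.583 -0.007  1.555] F [-1.  -0.5  0.8] op 0.8
NEED rot deg [0.72 0.13 0.38] shift cm [-0.41  1.16  0.46]
```

View pics/w12.png

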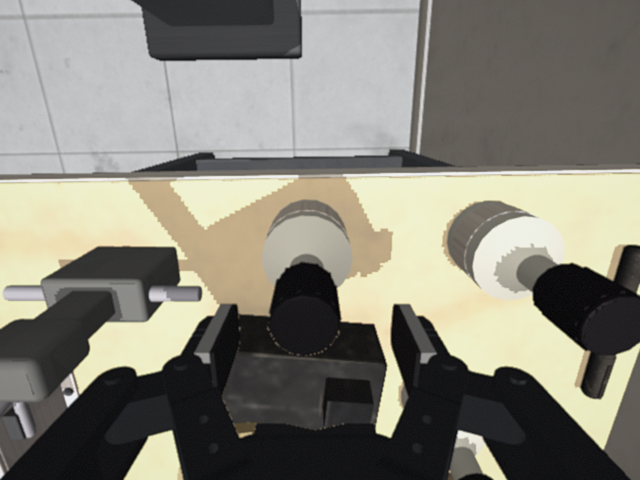

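```bash

python3 -m crank '[[0.7,0.1,0.4,-0.2,0.4,0.25,0.6],[0,0,0,-0.15,0.4,0.1,0.6],[0,0,0,0,0.3,0,0.6],[0,0,0,0,0.1,0,0.6],[0,0,0,0,0,0,0.6],[0,0,0,0,0,0,0.6],[0,0,0,0,0,0,0.6],[0,0,0,0,0,0,0.6],[0,0,0,0,0,0,0.6],[0,0,0,0,0,0,0.6]]'
python3 - <<'E'
from h import *
need(393,198,72,1.553)
E
python3 -m crank '[[0,0,0,0,0,0,0],[0,0,0,0,0,0,-0.2],[0,0,0,0,0,0,-1],[0,0,0,0,0,0,-1],[0,0,0,0,0,0,-1],[0,0,0,0,0,0,-1],[0,0,0,0,0,0,-1],[0,0,0,0,0,0,-1],[0,0,0,0,0,0,-1],[0,0,0,0,0,0,-1]]' 60
python3 - <<'E'
from h import *
need(393,198,72,1.553)
M=T();np.save("M.npy",M)
im=cams.grab_frame("wrist");cv2.imwrite("pics/w13.png",im)
E
```

```text
clock: 26.0
eef_pos: [395.2, 198.8, 72.4]
tcp_rot: [-1.574, -0.001, 1.553]
contact_force: [-0.4, 0.8, -0.3]
opening: 0.799
t 26.0 pos [395.2 198.8  72.4] rot [-1.574e+00 -1.000e-03  1.553e+00] F [-0.4  0.8 -0.3] op 0.799
NEED rot deg [0.16 0.01 0.04] shift cm [-0.09  0.04  0.22]
clock: 26.83
eef_pos: [395.4, 198.5, 72.8]
tcp_rot: [-1.574, -0.0, 1.554]
contact_force: [-0.3, -0.9, 1.5]
opening: 0.332
t 26.83 pos [395.4 198.5  72.8] rot [-1.574 -0.     1.554] F [-0.3 -0.9  1.5] op 0.332
NEED rot deg [0.18 0.03 0.01] shift cm [-0.05  0.08  0.24]
```

View pics/w13.png

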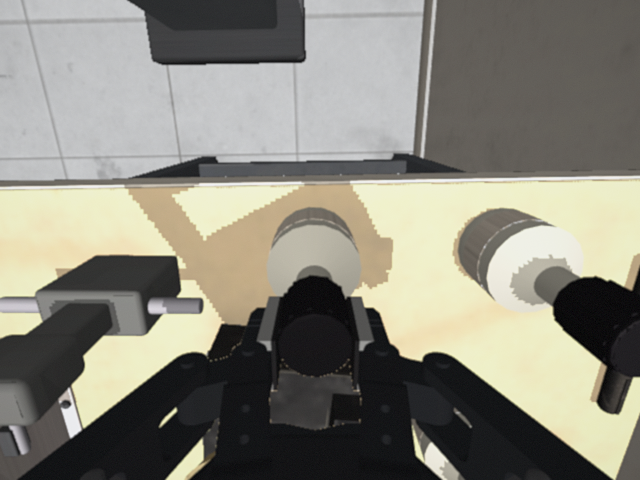

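```bash

python3 -m crank '[[0,0,0,0,-0.5,0,-1],[0,0,0,0,-1,0,-1],[0,0,0,0,-2,0,-1],[0,0,0,0,-2,0,-1],[0,0,0,0,-2,0,-1],[0,0,0,0,-2,0,-1],[0,0,0,0,-2,0,-1],[0,0,0,0,-2,0,-1],[0,0,0,-0.5,-1,0,-1],[0,0,0,-1,-0.5,0,-1]]'
python3 -m crank '[[0,0,0,-1.5,0,-0.2,-1],[0,0,0,-2,0,-0.3,-1],[0,0,0,-2,0,-0.3,-1],[0,0,0,-2,0,-0.3,-1],[0,0,0,-2,0,-0.3,-1],[0,0,0,-2,0,-0.3,-1],[0,0,0,-2,0,-0.3,-1],[0,0,0,-2,0,-0.3,-1],[0,0,0,-2,0,-0.3,-1],[0,0,0,-2,0,-0.3,-1]]'
python3 -m crank '[[0,0,0,-1.5,0,-0.3,-1],[0,0,0,-1.2,0,-0.2,-1],[0,0,0,-0.8,0,0,-1],[0,0,0,-0.4,0,0,-1],[0,0,0,0,0,0,-1],[0,0,0,0,0,0,-1],[0,0,0,0,0,0,-1],[0,0,0,0,0,0,-1],[0,0,0,0,0,0,-1],[0,0,0,0,0,0,-1]]'
python3 - <<'E'
from h import *
need(428,-53.5,225,1.553)
M=T();np.save("M.npy",M)
im=cams.grab_frame("wrist");cv2.imwrite("pics/w14.png",im)
E
```

```text
clock: 27.72
eef_pos: [391.0, 183.0, 233.2]
tcp_rot: [-1.568, 0.001, 1.555]
contact_force: [-0.4, 0.6, -3.6]
opening: 0.333
clock: 28.55
eef_pos: [411.9, -23.5, 236.2]
tcp_rot: [-1.568, -0.0, 1.559]
contact_force: [0.2, -0.7, -3.2]
opening: 0.333
clock: 29.38
eef_pos: [412.0, -67.3, 235.7]
tcp_rot: [-1.564, -0.001, 1.556]
contact_force: [0.2, -0.1, -2.5]
opening: 0.333
t 29.38 pos [412.  -67.3 235.7] rot [-1.564e+00 -1.000e-03  1.556e+00] F [ 0.2 -0.1 -2.5] op 0.333
NEED rot deg [-0.4   0.19  0.04] shift cm [ 1.4   1.06 -1.59]
```

View pics/w14.png

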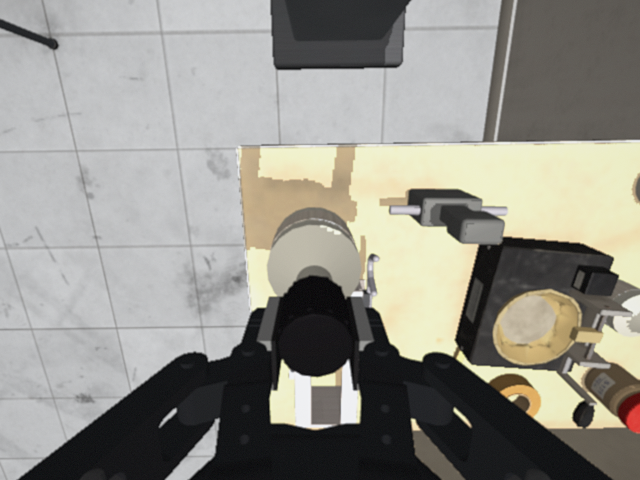

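```bash

python3 -m crank '[[-0.4,0.2,0,0.5,0.3,-0.3,-1],[0,0,0,0.5,0.5,-0.4,-1],[0,0,0,0.3,1,-0.3,-1],[0,0,0,0.1,1.5,-0.1,-1],[0,0,0,0,2,0,-1],[0,0,0,0,2,0,-1],[0,0,0,0,2,0,-1],[0,0,0,0,1.5,0,-1],[0,0,0,0,0.8,0,-1],[0,0,0,0,0.3,0,-1]]'
python3 -m crank '[[0,0,0,0,0.2,0,-1],[0,0,0,0,0,0,-1],[0,0,0,0,0,0,-1],[0,0,0,0,0,0,-1],[0,0,0,0,0,0,-1],[0,0,0,0,0,0,-1],[0,0,0,0,0,0,-1],[0,0,0,0,0,0,-1],[0,0,0,0,0,0,-1],[0,0,0,0,0,0,-1]]'
python3 - <<'E'
from h import *
need(428,-54,76,1.553)
M=T();np.save("M.npy",M)
im=cams.grab_frame("wrist");cv2.imwrite("pics/w15.png",im)
E
```

```text
clock: 30.27
eef_pos: [426.9, -48.4, 107.5]
tcp_rot: [-1.574, -0.001, 1.555]
contact_force: [-0.7, -0.5, -3.2]
opening: 0.333
clock: 31.1
eef_pos: [429.6, -48.3, 107.8]
tcp_rot: [-1.58, -0.001, 1.556]
contact_force: [0.4, 0.2, -2.9]
opening: 0.333
t 31.1 pos [429.6 -48.3 107.8] rot [-1.580e+00 -1.000e-03  1.556e+00] F [ 0.4  0.2 -2.9] op 0.333
NEED rot deg [0.5  0.14 0.05] shift cm [-0.58  3.18  0.18]
```

View pics/w15.png

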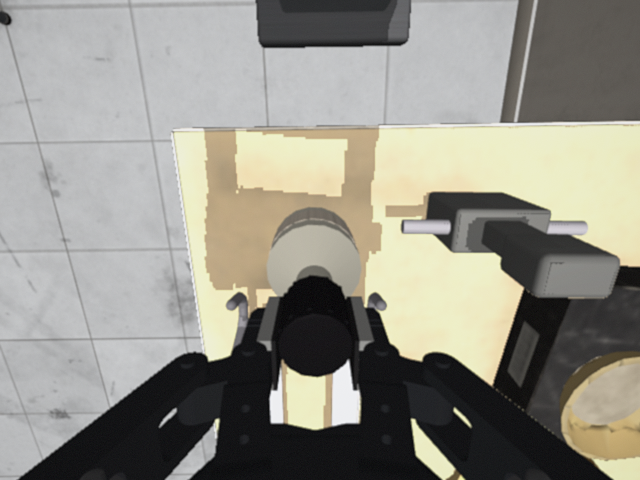

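```bash

python3 - <<'E'
from h import *
M=np.load("M.npy")
im=cv2.imread("pics/w15.png");crop(im,210,270,200,60,4,"pics/w15c.png")
print(at("wrist",238,300,80,M),at("wrist",376,301,80,M))
E
python3 -m crank '[[0.5,0,0,-0.3,0.5,0,-1],[0,0,0,-0.2,0.8,0,-1],[0,0,0,-0.1,0.8,0,-1],[0,0,0,0,0.5,0,-1],[0,0,0,0,0.3,0,-1],[0,0,0,0,0.1,0,-1],[0,0,0,0,0,0,-1],[0,0,0,0,0,0,-1],[0,0,0,0,0,0,-1],[0,0,0,0,0,0,-1]]'
python3 - <<'E'
from h import *
need(428,-54,76,1.553)
E
```

```text
[447.7 -94.6  80. ] [449.7 -10.6  80. ]
clock: 31.98
eef_pos: [428.7, -54.9, 73.4]
tcp_rot: [-1.568, -0.001, 1.555]
contact_force: [0.0, 0.1, -2.8]
opening: 0.335
t 31.98 pos [428.7 -54.9  73.4] rot [-1.568e+00 -1.000e-03  1.555e+00] F [ 0.   0.1 -2.8] op 0.335
NEED rot deg [-0.19  0.13  0.06] shift cm [ 0.09 -0.26  0.08]
```

View pics/w15c.png

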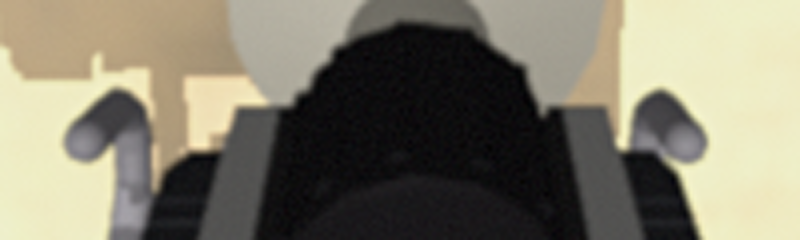

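```bash

python3 -m crank '[[0,0,0,0.05,-0.2,-0.4,-1],[0,0,0,0,0,-0.8,-1],[0,0,0,0,0,-1.2,-1],[0,0,0,0,0,-1.2,-1],[0,0,0,0,0,-0.8,-1],[0,0,0,0,0,-0.4,-1],[0,0,0,0,0,-0.1,-1],[0,0,0,0,0,0,-1],[0,0,0,0,0,0,-1],[0,0,0,0,0,0,-1]]'
python3 - <<'E'
from h import *
need(500,-55,75,1.553)
M=T();np.save("M.npy",M)
im=cams.grab_frame("wrist");cv2.imwrite("pics/w16.png",im)
im=cams.grab_frame("scene");cv2.imwrite("pics/s16.png",im);crop(im,380,140,120,120,5,"pics/s16c.png")
E
```

```text
clock: 32.82
eef_pos: [485.3, -55.1, 76.5]
tcp_rot: [-1.571, -0.001, 1.556]
contact_force: [-0.3, -0.6, -1.8]
opening: 0.335
t 32.82 pos [485.3 -55.1  76.5] rot [-1.571e+00 -1.000e-03  1.556e+00] F [-0.3 -0.6 -1.8] op 0.335
NEED rot deg [0.02 0.16 0.05] shift cm [ 0.03  0.15 -1.47]
```

View pics/w16.png

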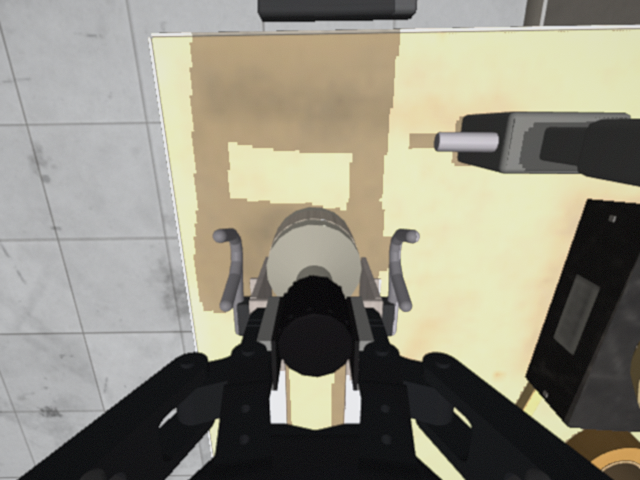

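View pics/s16c.png

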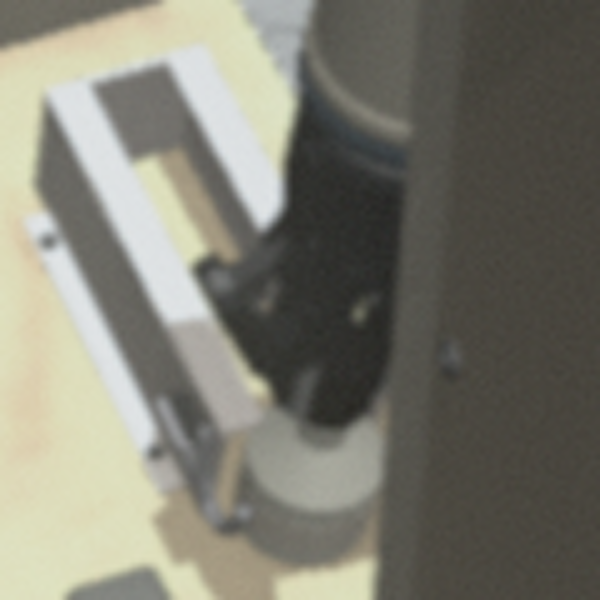

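```bash

python3 -m crank '[[0,0,0,0,0.1,-0.4,-1],[0,0,0,0,0,-0.8,-1],[0,0,0,0,0,-1.2,-1],[0,0,0,0,0,-1.2,-1],[0,0,0,0,0,-1.2,-1],[0,0,0,0,0,-0.8,-1],[0,0,0,0,0,-0.4,-1],[0,0,0,0,0,-0.1,-1],[0,0,0,0,0,0,-1],[0,0,0,0,0,0,-1]]'
python3 - <<'E'
from h import *
need(644,-57.5,74.5,1.553)
E
python3 -m crank '[[0,0,0,0,0,-0.4,-1],[0,0,0,0,0,-0.8,-1],[0,0,0,0,0,-1.0,-1],[0,0,0,0,0,-1.0,-1],[0,0,0,0,0,-1.0,-1],[0,0,0,0,0,-0.8,-1],[0,0,0,0,0,-0.4,-1],[0,0,0,0,0,-0.1,-1],[0,0,0,0,0,0,-1],[0,0,0,0,0,0,-1]]'
python3 - <<'E'
from h import *
need(644,-57.5,73,1.553)
M=T();np.save("M.npy",M)
im=cams.grab_frame("wrist");cv2.imwrite("pics/w17.png",im)
im=cams.grab_frame("scene");cv2.imwrite("pics/s17.png",im);crop(im,350,100,160,160,4,"pics/s17c.png")
E
```

```text
clock: 33.75
eef_pos: [553.1, -56.2, 75.2]
tcp_rot: [-1.572, -0.001, 1.555]
contact_force: [0.3, -0.0, -2.7]
opening: 0.336
t 33.75 pos [553.1 -56.2  75.2] rot [-1.572e+00 -1.000e-03  1.555e+00] F [ 0.3 -0.  -2.7] op 0.336
NEED rot deg [0.07 0.14 0.04] shift cm [ 0.01  0.08 -9.09]
clock: 34.58
eef_pos: [613.6, -57.0, 74.8]
tcp_rot: [-1.571, -0.001, 1.555]
contact_force: [0.0, -0.5, -3.3]
opening: 0.337
t 34.58 pos [613.6 -57.   74.8] rot [-1.571e+00 -1.000e-03  1.555e+00] F [ 0.  -0.5 -3.3] op 0.337
NEED rot deg [0.03 0.14 0.05] shift cm [ 0.    0.18 -3.04]
```

View pics/w17.png

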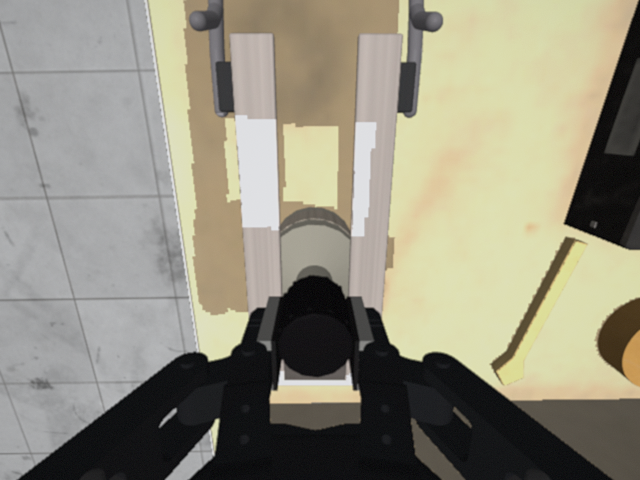

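View pics/s17c.png

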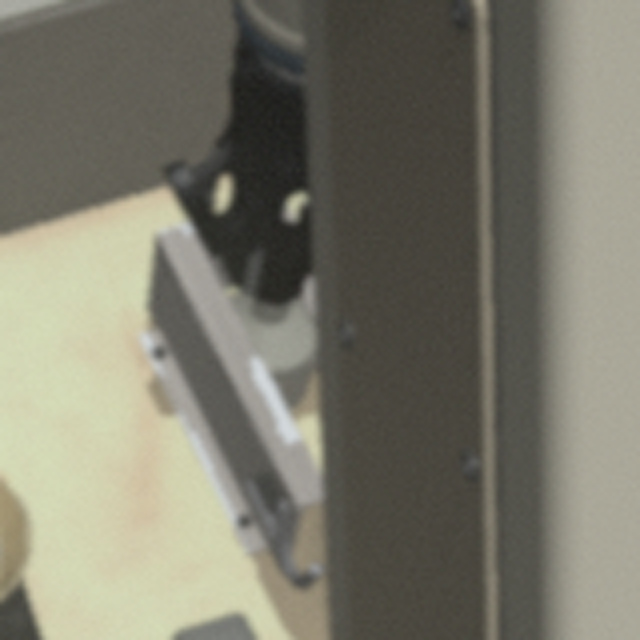

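```bash

python3 -m crank '[[0,0,0,0,0,-0.4,-1],[0,0,0,0,0,-0.7,-1],[0,0,0,0,0,-0.7,-1],[0,0,0,0,0,-0.5,-1],[0,0,0,0,0,-0.3,-1],[0,0,0,0,0.1,0,-1],[0,0,0,0,0.15,0,-1],[0,0,0,0,0,0,-1],[0,0,0,0,0,0,-1],[0,0,0,0,0,0,-1]]'
python3 - <<'E'
from h import *
need(644,-57.5,72.8,1.553)
E
```

```text
clock: 35.52
eef_pos: [641.8, -57.6, 72.9]
tcp_rot: [-1.572, -0.001, 1.555]
contact_force: [1.4, 0.1, -1.2]
opening: 0.334
t 35.52 pos [641.8 -57.6  72.9] rot [-1.572e+00 -1.000e-03  1.555e+00] F [ 1.4  0.1 -1.2] op 0.334
NEED rot deg [0.05 0.13 0.04] shift cm [ 0.02  0.01 -0.22]
```

```bash

python3 -m crank '[[0,0,0,0,0,0,-0.1],[0,0,0,0,0,0,0],[0,0,0,0,0,0,0.3],[0,0,0,0,0,0,0.5],[0,0,0,0,-0.4,0,0.5],[0,0,0,0,-1,0,0.5],[0,0,0,0,-1.5,0,0.5],[0,0,0,0,-2,0,0.5],[0,0,0,0,-2.5,0,0.5],[0,0,0,0,-2.5,0,0.5]]'
python3 -m crank '[[0,0,0,0,-2.5,0,0.5],[0,0,0,0,-1.5,0.5,0.5],[0,0,0,0.8,-0.5,1,1],[0,0,0,2,0,1.5,1],[0,0,0,3,0,2,1],[0,0,0,3,0,2,1],[0,0,0,3,0,2,1],[0,0,0,3,0,2,1],[0,0,0,3,0,2,1],[0,0,0,3,0,2,1]]'
python3 -m crank '[[0,0,0,3,0,2,1],[0,0,0,3,0,2,1],[0,0,0,3,0,2,1],[0,0,0,2,0,1,1],[0,0,0,1,0,0.5,1],[0,0,0,0,0,0,1],[0,0,0,0,0,0,1],[0,0,0,0,0,0,1],[0,0,0,0,0,0,1],[0,0,0,0,0,0,1]]'
python3 - <<'E'
from h import *
need(395,327,180,1.553)
M=T();np.save("M.npy",M)
for n in("wrist","top","scene"): cv2.imwrite(f"pics/{n}18.png",cams.grab_frame(n))
E
```

```text
clock: 36.35
eef_pos: [638.0, -57.3, 173.2]
tcp_rot: [-1.563, -0.001, 1.555]
contact_force: [0.1, -0.0, 0.2]
opening: 0.752
clock: 37.18
eef_pos: [487.6, 157.0, 230.7]
tcp_rot: [-1.579, -0.0, 1.546]
contact_force: [0.1, 0.7, -0.4]
opening: 0.998
clock: 38.02
eef_pos: [399.3, 286.8, 229.8]
tcp_rot: [-1.575, -0.001, 1.552]
contact_force: [-0.1, -0.5, -0.7]
opening: 0.998
t 38.02 pos [399.3 286.8 229.8] rot [-1.575e+00 -1.000e-03  1.552e+00] F [-0.1 -0.5 -0.7] op 0.998
NEED rot deg [ 0.26 -0.06  0.07] shift cm [4.01 4.98 0.53]
```

View pics/wrist18.png

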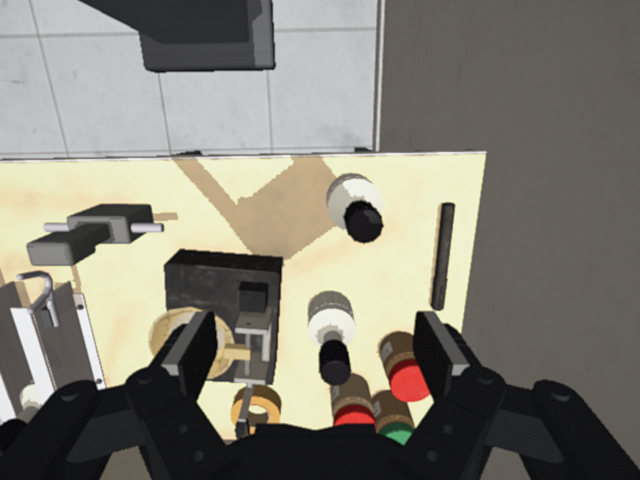

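View pics/top18.png

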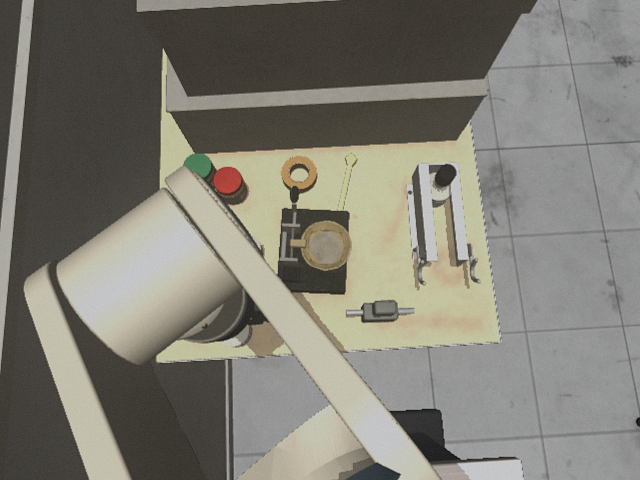

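```bash
python3 - <<'E'
from h import *
M=np.load("M.npy")
print("B",at("wrist",365,226,120,M),"A",at("wrist",335,371,120,M))
print("rack bottle cap",at("top",446,174,120))
need(*[394,328,150],1.553)
E
python3 -m crank '[[0.2,0,0,0.5,0.3,0,1],[0,0,0,1,0.8,0.2,1],[0,0,0,1.2,1.2,0.1,1],[0,0,0,0.8,1.5,0,0.6],[0,0,0,0.3,1.5,0,0.6],[0,0,0,0,1.2,0,0.6],[0,0,0,0,0.7,0,0.6],[0,0,0,0,0.3,0,0.6],[0,0,0,0,0,0,0.6],[0,0,0,0,0,0,0.6]]'
python3 - <<'E'
from h import *
need(394,328,150,1.553)
M=T();np.save("M.npy",M)
im=cams.grab_frame("wrist");cv2.imwrite("pics/w19.png",im)
E
```

```text
B [396.1 328.3 120. ] A [538.8 304.1 120. ]
rack bottle cap [635.  -55.9 120. ]
t 38.17 pos [399.5 286.9 229.8] rot [-1.575e+00 -1.000e-03  1.552e+00] F [-0.9 -0.6 -0.6] op 1.0
NEED rot deg [ 0.27 -0.06  0.08] shift cm [4.08 7.98 0.66]
clock: 39.0
eef_pos: [396.6, 332.2, 145.0]
tcp_rot: [-1.57, -0.001, 1.55]
contact_force: [0.2, 0.1, -0.1]
opening: 0.796
t 39.0 pos [396.6 332.2 145. ] rot [-1.57e+00 -1.00e-03  1.55e+00] F [ 0.2  0.1 -0.1] op 0.796
NEED rot deg [-0.06 -0.16  0.06] shift cm [-0.43 -0.5   0.25]
```

View pics/w19.png

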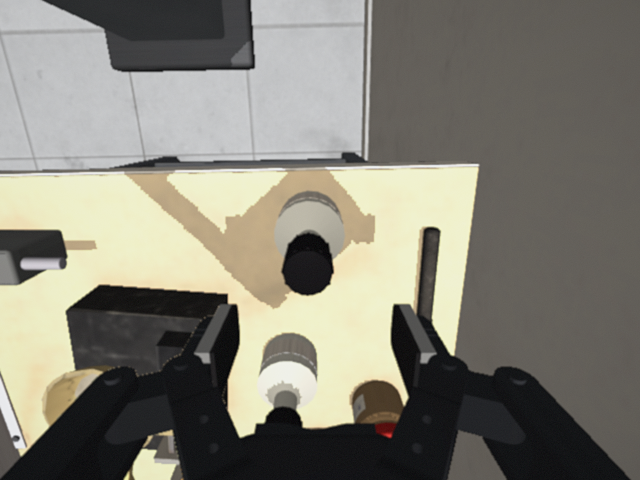

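```bash
python3 - <<'E'
from h import *
M=np.load("M.npy")
print("B",at("wrist",307.5,273,120,M))
E
python3 -m crank '[[0,-0.2,0,-0.2,0.5,0,0.6],[0,0,0,-0.2,1,0.1,0.6],[0,0,0,0,1.3,0,0.6],[0,0,0,0,1.4,0,0.6],[0,0,0,0,1.2,0,0.6],[0,0,0,0,0.8,0,0.6],[0,0,0,0,0.4,0,0.6],[0,0,0,0,0.1,0,0.6],[0,0,0,0,0,0,0.6],[0,0,0,0,0,0,0.6]]'
python3 - <<'E'
from h import *
need(395.5,328.5,72.8,1.553)
M=T();np.save("M.npy",M)
im=cams.grab_frame("wrist");cv2.imwrite("pics/w20.png",im)
E
```

```text
B [395.8 328.7 120. ]
clock: 39.88
eef_pos: [397.7, 328.1, 76.2]
tcp_rot: [-1.576, -0.006, 1.552]
contact_force: [-0.1, -0.3, 0.2]
opening: 0.801
t 39.88 pos [397.7 328.1  76.2] rot [-1.576 -0.006  1.552] F [-0.1 -0.3  0.2] op 0.801
NEED rot deg [ 0.29 -0.05  0.34] shift cm [0.04 0.34 0.22]
```

View pics/w20.png

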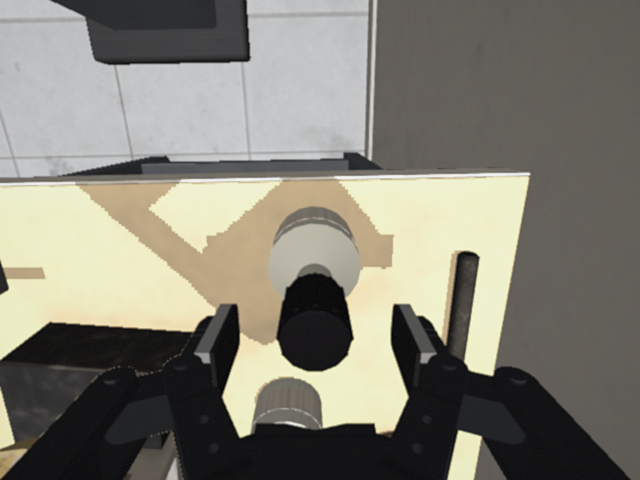

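```bash

python3 -m crank '[[0.3,0,0.3,0,0.2,0.15,0.4],[0,0,0,0,0.2,0.1,0],[0,0,0,0,0,0,-0.2],[0,0,0,0,0,0,-1],[0,0,0,0,0,0,-1],[0,0,0,0,0,0,-1],[0,0,0,0,0,0,-1],[0,0,0,0,0,0,-1],[0,0,0,0,0,0,-1],[0,0,0,0,0,0,-1]]' 60
python3 - <<'E'
from h import *
need(395.5,328.5,72.8,1.553)
E
python3 -m crank '[[0,0,0,0,-0.5,0,-1],[0,0,0,0,-1,0,-1],[0,0,0,0,-2,0,-1],[0,0,0,0,-2,0,-1],[0,0,0,0,-2,0,-1],[0,0,0,0,-2,0,-1],[0,0,0,0,-2,0,-1],[0,0,0,0,-2,0,-1],[0,0,0,-0.5,-1.5,0,-1],[0,0,0,-1,-1,0,-1]]'
python3 - <<'E'
from h import *
need(428,-54,225,1.553)
M=T();np.save("M.npy",M)
im=cams.grab_frame("wrist");cv2.imwrite("pics/w21.png",im)
E
```

```text
clock: 40.77
eef_pos: [395.9, 328.7, 73.8]
tcp_rot: [-1.573, -0.002, 1.553]
contact_force: [0.7, -0.5, -0.3]
opening: 0.335
t 40.77 pos [395.9 328.7  73.8] rot [-1.573 -0.002  1.553] F [ 0.7 -0.5 -0.3] op 0.335
NEED rot deg [ 0.1  -0.02  0.1 ] shift cm [-0.03  0.1   0.04]
clock: 41.6
eef_pos: [392.4, 312.2, 243.9]
tcp_rot: [-1.567, 0.001, 1.553]
contact_force: [0.8, -0.1, -2.7]
opening: 0.33
t 41.6 pos [392.4 312.2 243.9] rot [-1.567e+00  1.000e-03  1.553e+00] F [ 0.8 -0.1 -2.7] op 0.33
NEED rot deg [-0.2   0.02 -0.07] shift cm [-36.55   1.92  -4.2 ]
```

View pics/w21.png

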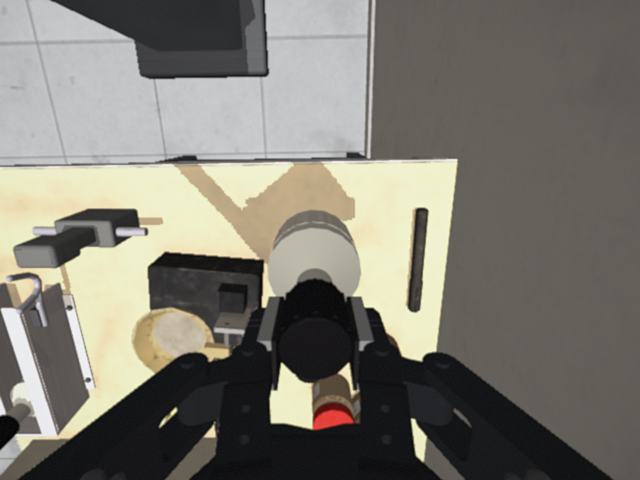

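```bash

python3 -m crank '[[0,0,0,-1.5,0,-0.2,-1],[0,0,0,-2.2,0,-0.3,-1],[0,0,0,-2.2,0,-0.3,-1],[0,0,0,-2.2,0,-0.3,-1],[0,0,0,-2.2,0,-0.3,-1],[0,0,0,-2.2,0,-0.3,-1],[0,0,0,-2.2,0,-0.3,-1],[0,0,0,-2.2,0,-0.3,-1],[0,0,0,-2.2,0,-0.3,-1],[0,0,0,-2.2,0,-0.3,-1]]'
python3 -m crank '[[0,0,0,-2.2,0,-0.3,-1],[0,0,0,-2.2,0,-0.3,-1],[0,0,0,-2.2,0,-0.3,-1],[0,0,0,-2.2,0,-0.2,-1],[0,0,0,-1.5,0,-0.2,-1],[0,0,0,-1,0,0,-1],[0,0,0,-0.5,0,0,-1],[0,0,0,-0.1,0,0,-1],[0,0,0,0,0,0,-1],[0,0,0,0,0,0,-1]]'
python3 - <<'E'
from h import *
need(428,-54.5,77,1.553)
E
```

```text
clock: 42.48
eef_pos: [413.6, 87.2, 243.5]
tcp_rot: [-1.566, 0.001, 1.556]
contact_force: [0.3, -0.3, -3.2]
opening: 0.335
clock: 43.32
eef_pos: [417.9, -43.3, 239.4]
tcp_rot: [-1.558, 0.001, 1.549]
contact_force: [-0.2, 0.1, -2.0]
opening: 0.336
t 43.32 pos [417.9 -43.3 239.4] rot [-1.558e+00  1.000e-03  1.549e+00] F [-0.2  0.1 -2. ] op 0.336
NEED rot deg [-0.76 -0.25 -0.08] shift cm [-1.08 16.23 -1.25]
```

```bash

python3 -m crank '[[-0.7,-0.2,0,-0.3,0.5,-0.2,-1],[0,0,0,-0.4,1,-0.3,-1],[0,0,0,-0.3,1.6,-0.2,-1],[0,0,0,0,2,0,-1],[0,0,0,0,2,0,-1],[0,0,0,0,2,0,-1],[0,0,0,0,2,0,-1],[0,0,0,0,1.5,0,-1],[0,0,0,0,0.8,0,-1],[0,0,0,0,0.3,0,-1]]'
python3 -m crank '[[0,0,0,0,0,0,-1],[0,0,0,0,0,0,-1],[0,0,0,0,0,0,-1],[0,0,0,0,0.4,0,-1],[0,0,0,0,0.4,0,-1],[0,0,0,0,0.2,0,-1],[0,0,0,0,0,0,-1],[0,0,0,0,0,0,-1],[0,0,0,0,0,0,-1],[0,0,0,0,0,0,-1]]'
python3 - <<'E'
from h import *
need(428,-54.5,77,1.553)
E
```

```text
clock: 44.15
eef_pos: [427.1, -51.6, 92.5]
tcp_rot: [-1.576, 0.001, 1.56]
contact_force: [-0.7, -0.2, -2.0]
opening: 0.331
clock: 44.98
eef_pos: [429.7, -51.7, 83.8]
tcp_rot: [-1.581, 0.002, 1.561]
contact_force: [-0.6, 0.3, -2.7]
opening: 0.331
t 44.98 pos [429.7 -51.7  83.8] rot [-1.581  0.002  1.561] F [-0.6  0.3 -2.7] op 0.331
NEED rot deg [ 0.59  0.48 -0.1 ] shift cm [-0.29  0.68  0.17]
```

```bash

python3 -m crank '[[0.6,0.5,0,-0.2,0.3,0,-1],[0,0,0,-0.1,0.3,0,-1],[0,0,0,0,0.1,0,-1],[0,0,0,0,0,0,-1],[0,0,0,0,0,0,-1],[0,0,0,0,0,0,-1],[0,0,0,0,0,0,-1],[0,0,0,0,0,0,-1],[0,0,0,0,0,0,-1],[0,0,0,0,0,0,-1]]'
python3 - <<'E'
from h import *
need(428,-54.8,77,1.553)
E
python3 -m crank '[[0,0,0,0,0,-0.4,-1],[0,0,0,0,0,-0.8,-1],[0,0,0,0,0,-1.2,-1],[0,0,0,0,0,-1.2,-1],[0,0,0,0,0,-0.8,-1],[0,0,0,0,0,-0.4,-1],[0,0,0,0,0,-0.1,-1],[0,0,0,0,0,0,-1],[0,0,0,0,0,0,-1],[0,0,0,0,0,0,-1]]'
python3 - <<'E'
from h import *
need(584,-56.4,76,1.553)
M=T();np.save("M.npy",M)
im=cams.grab_frame("wrist");cv2.imwrite("pics/w22.png",im)
E
```

```text
clock: 45.82
eef_pos: [429.8, -55.1, 76.1]
tcp_rot: [-1.57, 0.002, 1.552]
contact_force: [0.4, -0.3, -2.7]
opening: 0.336
t 45.82 pos [429.8 -55.1  76.1] rot [-1.57   0.002  1.552] F [ 0.4 -0.3 -2.7] op 0.336
NEED rot deg [-0.06 -0.08 -0.1 ] shift cm [ 0.02 -0.09  0.18]
clock: 46.65
eef_pos: [485.9, -56.0, 75.8]
tcp_rot: [-1.571, 0.002, 1.552]
contact_force: [-0.1, 0.0, -2.5]
opening: 0.338
t 46.65 pos [485.9 -56.   75.8] rot [-1.571  0.002  1.552] F [-0.1  0.  -2.5] op 0.338
NEED rot deg [-0.   -0.06 -0.1 ] shift cm [ 0.15 -0.02 -9.81]
```

View pics/w22.png

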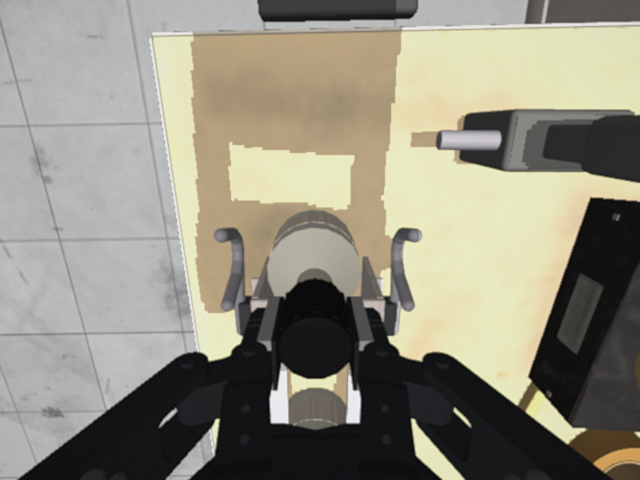

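```bash

python3 -m crank '[[0,0,0,0.1,0,-0.4,-1],[0,0,0,0,0,-0.8,-1],[0,0,0,0,0,-1.2,-1],[0,0,0,0,0,-1.2,-1],[0,0,0,0,0,-1.2,-1],[0,0,0,0,0,-0.8,-1],[0,0,0,0,0,-0.4,-1],[0,0,0,0,0,-0.1,-1],[0,0,0,0,0,0,-1],[0,0,0,0,0,0,-1]]'
python3 -m crank '[[0,0,0,0,0,-0.3,-1],[0,0,0,0,0,-0.6,-1],[0,0,0,0,0,-0.7,-1],[0,0,0,0,0,-0.5,-1],[0,0,0,0,0.1,-0.2,-1],[0,0,0,0,0.15,0,-1],[0,0,0,0,0,0,-1],[0,0,0,0,0,0,-1],[0,0,0,0,0,0,-1],[0,0,0,0,0,0,-1]]'
python3 - <<'E'
from h import *
need(580,-56.4,74,1.553)
M=T();np.save("M.npy",M)
im=cams.grab_frame("wrist");cv2.imwrite("pics/w23.png",im)
E
```

```text
clock: 47.53
eef_pos: [553.3, -56.1, 75.7]
tcp_rot: [-1.571, 0.002, 1.552]
contact_force: [-0.7, -0.5, -2.8]
opening: 0.333
clock: 48.37
eef_pos: [578.4, -56.9, 73.9]
tcp_rot: [-1.572, 0.002, 1.552]
contact_force: [-0.5, -0.6, -0.9]
opening: 0.335
t 48.37 pos [578.4 -56.9  73.9] rot [-1.572  0.002  1.552] F [-0.5 -0.6 -0.9] op 0.335
NEED rot deg [ 0.07 -0.08 -0.12] shift cm [ 0.05 -0.01 -0.16]
```

View pics/w23.png

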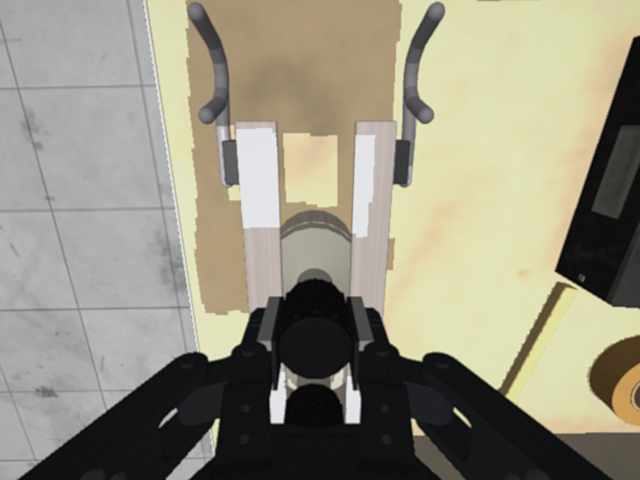

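```bash

python3 -m crank '[[0,0,0,0,0,0,-0.1],[0,0,0,0,0,0,0],[0,0,0,0,0,0,0.3],[0,0,0,0,0,0,0.4],[0,0,0,0,-0.4,0,0.4],[0,0,0,0,-1,0,0.4],[0,0,0,0,-1.5,0,0.4],[0,0,0,0,-2,0,0.4],[0,0,0,0,-2.5,0,0.4],[0,0,0,0,-2.5,0,0.4]]'
python3 -m crank '[[0,0,0,0,-2.5,0,0.5],[0,0,0,0.3,-1.5,0,0.5],[0,0,0,1,-0.5,0.4,1],[0,0,0,2,0,0.4,1],[0,0,0,3,0,0.4,1],[0,0,0,3,0,0.4,1],[0,0,0,3,0,0.4,1],[0,0,0,3,0,0.4,1],[0,0,0,3,0,0.3,1],[0,0,0,3,0,0.3,1]]'
python3 -m crank '[[0,0,0,3,0,0.2,1],[0,0,0,2.5,0,0,1],[0,0,0,1.5,0,0,1],[0,0,0,0.8,0,0,1],[0,0,0,0.2,0,0,1],[0,0,0,0,0,0,1],[0,0,0,0,0,0,1],[0,0,0,0,0,0,1],[0,0,0,0,0,0,1],[0,0,0,0,0,0,1]]'
python3 - <<'E'
from h import *
need(539,304,150,1.553)
M=T();np.save("M.npy",M)
for n in("wrist","top"): cv2.imwrite(f"pics/{n}24.png",cams.grab_frame(n))
E
```

```text
clock: 49.25
eef_pos: [574.7, -56.2, 174.5]
tcp_rot: [-1.563, 0.001, 1.552]
contact_force: [0.3, -0.2, -0.9]
opening: 0.699
clock: 50.08
eef_pos: [548.4, 163.1, 232.6]
tcp_rot: [-1.577, 0.003, 1.543]
contact_force: [0.5, 0.2, 0.9]
opening: 0.997
clock: 50.92
eef_pos: [541.8, 251.5, 231.4]
tcp_rot: [-1.573, 0.003, 1.548]
contact_force: [-0.1, 0.1, -0.3]
opening: 0.999
t 50.92 pos [541.8 251.5 231.4] rot [-1.573  0.003  1.548] F [-0.1  0.1 -0.3] op 0.999
NEED rot deg [ 0.12 -0.31 -0.19] shift cm [5.27 8.12 0.42]
```

View pics/wrist24.png

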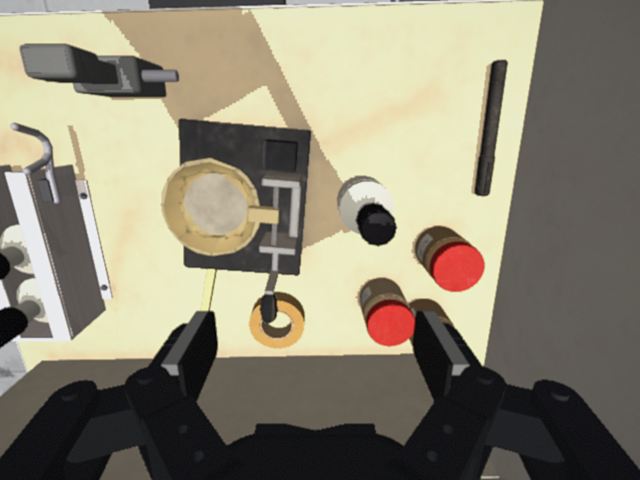

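View pics/top24.png

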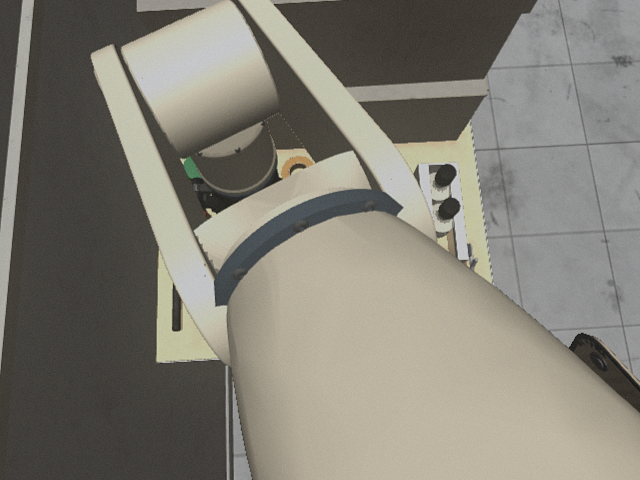

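```bash
python3 - <<'E'
from h import *
M=np.load("M.npy")
a=at("wrist",379,226,120,M);print("A",a,"jars",at("wrist",458,268,70,M),at("wrist",389,322,70,M))
need(a[0],a[1],150,1.553)
E
python3 -m crank '[[0.1,-0.3,0,0.5,0.3,0.1,1],[0,0,0,1.2,0.8,0.1,1],[0,0,0,1.4,1.2,0.1,1],[0,0,0,1,1.5,0,0.6],[0,0,0,0.5,1.5,0,0.6],[0,0,0,0.2,1.2,0,0.6],[0,0,0,0,0.7,0,0.6],[0,0,0,0,0.3,0,0.6],[0,0,0,0,0,0,0.6],[0,0,0,0,0,0,0.6]]'
python3 - <<'E'
from h import *
need(539,304,150,1.553)
M=T();np.save("M.npy",M)
im=cams.grab_frame("wrist");cv2.imwrite("pics/w25.png",im)
E
```

```text
A [539.1 304.3 120. ] jars [599.8 394.6  70. ] [660.9 328.1  70. ]
t 51.02 pos [541.8 251.7 231.4] rot [-1.573  0.003  1.548] F [ 0.5 -0.3  0.2] op 0.997
NEED rot deg [ 0.12 -0.3  -0.18] shift cm [5.28 8.12 0.41]
clock: 51.85
eef_pos: [538.1, 307.1, 146.8]
tcp_rot: [-1.569, 0.003, 1.553]
contact_force: [-0.3, -0.9, -0.5]
opening: 0.798
t 51.85 pos [538.1 307.1 146.8] rot [-1.569  0.003  1.553] F [-0.3 -0.9 -0.5] op 0.798
NEED rot deg [-0.11  0.02 -0.19] shift cm [-0.31 -0.32 -0.09]
```

View pics/w25.png

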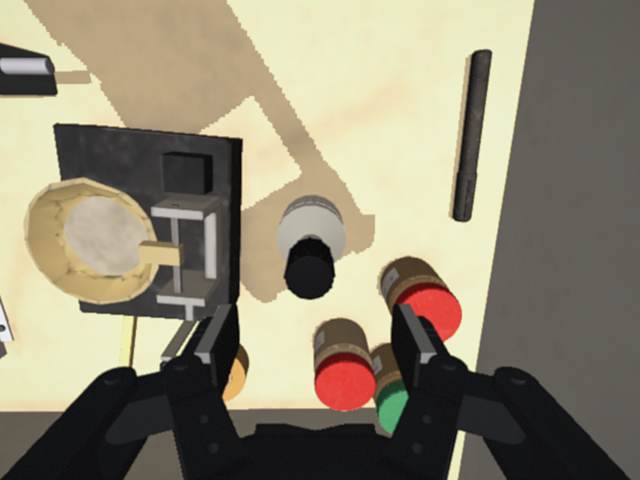

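```bash

python3 -m crank '[[0,0,-0.2,-0.15,0.5,0,0.6],[0,0,0,-0.1,1,0,0.6],[0,0,0,0,1.3,0,0.6],[0,0,0,0,1.4,0,0.6],[0,0,0,0,1.2,0,0.6],[0,0,0,0,0.9,0,0.6],[0,0,0,0,0.5,0,0.6],[0,0,0,0,0.1,0,0.6],[0,0,0,0,0,0,0.6],[0,0,0,0,0,0,0.6]]'
python3 - <<'E'
from h import *
need(539,304.4,73.3,1.553)
M=T();np.save("M.npy",M)
im=cams.grab_frame("wrist");cv2.imwrite("pics/w26.png",im)
E
```

```text
clock: 52.73
eef_pos: [541.1, 303.3, 75.9]
tcp_rot: [-1.575, -0.004, 1.55]
contact_force: [0.1, 0.5, 0.7]
opening: 0.798
t 52.73 pos [541.1 303.3  75.9] rot [-1.575 -0.004  1.55 ] F [0.1 0.5 0.7] op 0.798
NEED rot deg [ 0.25 -0.15  0.23] shift cm [0.1  0.26 0.21]
```

View pics/w26.png

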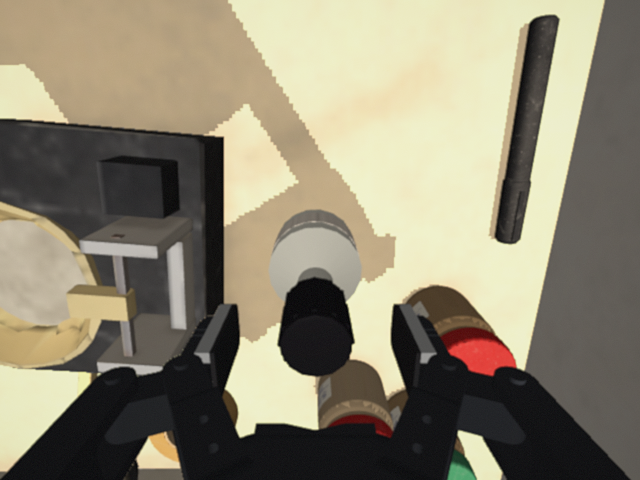

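Centred. Close, lift, and carry back towards the mouth approach.

```bash

python3 -m crank '[[0.2,0,0.2,0.05,0.2,0.15,0.4],[0,0,0,0,0.15,0.1,0],[0,0,0,0,0,0,-0.2],[0,0,0,0,0,0,-1],[0,0,0,0,0,0,-1],[0,0,0,0,0,0,-1],[0,0,0,0,0,0,-1],[0,0,0,0,0,0,-1],[0,0,0,0,0,0,-1],[0,0,0,0,0,0,-1]]' 60
python3 -m crank '[[0,0,0,0,-0.5,0,-1],[0,0,0,0,-1,0,-1],[0,0,0,0,-2,0,-1],[0,0,0,0,-2,0,-1],[0,0,0,0,-2,0,-1],[0,0,0,0,-2,0,-1],[0,0,0,0,-2,0,-1],[0,0,0,0,-2,0,-1],[0,0,0,0,-1.5,0.5,-1],[0,0,0,0,-1,1,-1]]'
python3 - <<'E'
from h import *
need(428,-54.5,240,1.553)
M=T();np.save("M.npy",M)
im=cams.grab_frame("wrist");cv2.imwrite("pics/w27.png",im)
E
```

```text
clock: 53.62
eef_pos: [539.4, 304.5, 74.2]
tcp_rot: [-1.574, -0.002, 1.551]
contact_force: [0.1, -0.7, -0.8]
opening: 0.33
clock: 54.45
eef_pos: [522.3, 303.4, 244.4]
tcp_rot: [-1.57, 0.001, 1.55]
contact_force: [-0.3, 0.4, -1.9]
opening: 0.333
t 54.45 pos [522.3 303.4 244.4] rot [-1.57e+00  1.00e-03  1.55e+00] F [-0.3  0.4 -1.9] op 0.333
NEED rot deg [-0.02 -0.17 -0.03] shift cm [-35.98   0.47   8.68]
```

View pics/w27.png

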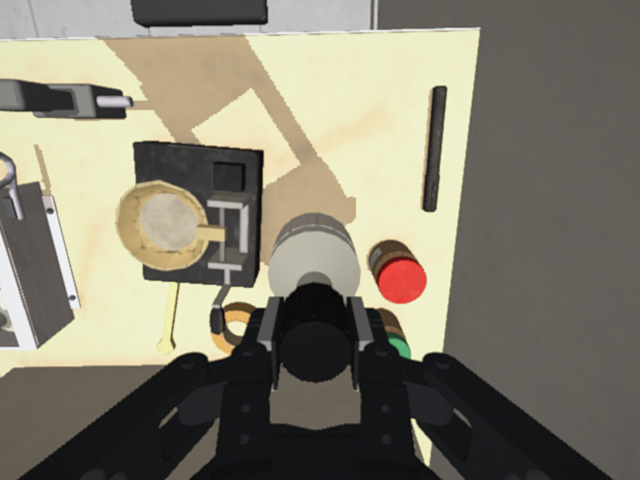

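```bash

python3 -m crank '[[0,0,0,-1,0,0.6,-1],[0,0,0,-2,0,0.6,-1],[0,0,0,-2.2,0,0.6,-1],[0,0,0,-2.2,0,0.6,-1],[0,0,0,-2.2,0,0.5,-1],[0,0,0,-2.2,0,0.5,-1],[0,0,0,-2.2,0,0.5,-1],[0,0,0,-2.2,0,0.5,-1],[0,0,0,-2.2,0,0.5,-1],[0,0,0,-2.2,0,0.5,-1]]'
python3 -m crank '[[0,0,0,-2.2,0,0.5,-1],[0,0,0,-2.2,0,0.5,-1],[0,0,0,-2.2,0,0.5,-1],[0,0,0,-2.2,0,0.4,-1],[0,0,0,-1.6,0,0.3,-1],[0,0,0,-1,0,0.2,-1],[0,0,0,-0.5,0,0,-1],[0,0,0,-0.1,0,0,-1],[0,0,0,0,0,0,-1],[0,0,0,0,0,0,-1]]'
python3 - <<'E'
from h import *
need(428,-55,84,1.553)
E
```

```text
clock: 55.33
eef_pos: [449.2, 89.1, 239.5]
tcp_rot: [-1.561, 0.002, 1.558]
contact_force: [-0.1, -0.3, -2.1]
opening: 0.332
clock: 56.17
eef_pos: [407.6, -41.2, 232.2]
tcp_rot: [-1.546, 0.004, 1.555]
contact_force: [0.4, 0.2, -2.8]
opening: 0.331
t 56.17 pos [407.6 -41.2 232.2] rot [-1.546  0.004  1.555] F [ 0.4  0.2 -2.8] op 0.331
NEED rot deg [-1.43  0.12 -0.25] shift cm [-1.29 14.77 -2.44]
```

```bash

python3 -m crank '[[-0.7,0,0,-0.3,0.5,-0.5,-1],[-0.7,0,0,-0.4,1,-0.7,-1],[0,0,0,-0.3,1.6,-0.6,-1],[0,0,0,-0.1,2,-0.2,-1],[0,0,0,0,2,0,-1],[0,0,0,0,2,0,-1],[0,0,0,0,1.7,0,-1],[0,0,0,0,1.2,0,-1],[0,0,0,0,0.6,0,-1],[0,0,0,0,0.2,0,-1]]'
python3 -m crank '[[0,0,0,0,0,0,-1],[0,0,0,0,0,0,-1],[0,0,0,0,0,0,-1],[0,0,0,0,0,0,-1],[0,0,0,0,0,0,-1],[0,0,0,0,0,0,-1],[0,0,0,0,0,0,-1],[0,0,0,0,0,0,-1],[0,0,0,0,0,0,-1],[0,0,0,0,0,0,-1]]'
python3 - <<'E'
from h import *
need(428,-55,77,1.553)
E
```

```text
clock: 57.0
eef_pos: [434.1, -49.1, 96.9]
tcp_rot: [-1.582, 0.004, 1.565]
contact_force: [-0.4, 0.1, -1.6]
opening: 0.333
clock: 57.83
eef_pos: [437.1, -48.9, 99.9]
tcp_rot: [-1.589, 0.005, 1.566]
contact_force: [0.8, 0.1, -3.6]
opening: 0.334
t 57.83 pos [437.1 -48.9  99.9] rot [-1.589  0.005  1.566] F [ 0.8  0.1 -3.6] op 0.334
NEED rot deg [ 1.02  0.74 -0.26] shift cm [-0.6   2.27  0.94]
```

```bash

python3 -m crank '[[1,0.7,-0.2,-0.3,0.4,0.4,-1],[0,0,0,-0.2,0.6,0.3,-1],[0,0,0,0,0.6,0,-1],[0,0,0,0,0.4,0,-1],[0,0,0,0,0.1,0,-1],[0,0,0,0,0,0,-1],[0,0,0,0,0,0,-1],[0,0,0,0,0,0,-1],[0,0,0,0,0,0,-1],[0,0,0,0,0,0,-1]]'
python3 - <<'E'
from h import *
need(428,-55,77,1.553)
M=T();np.save("M.npy",M)
im=cams.grab_frame("wrist");cv2.imwrite("pics/w28.png",im)
E
```

```text
clock: 58.67
eef_pos: [428.7, -54.5, 75.8]
tcp_rot: [-1.568, 0.0, 1.552]
contact_force: [0.2, 0.6, -1.9]
opening: 0.326
t 58.67 pos [428.7 -54.5  75.8] rot [-1.568  0.     1.552] F [ 0.2  0.6 -1.9] op 0.326
NEED rot deg [-0.18 -0.06 -0.02] shift cm [-0.06 -0.12  0.07]
```

View pics/w28.png

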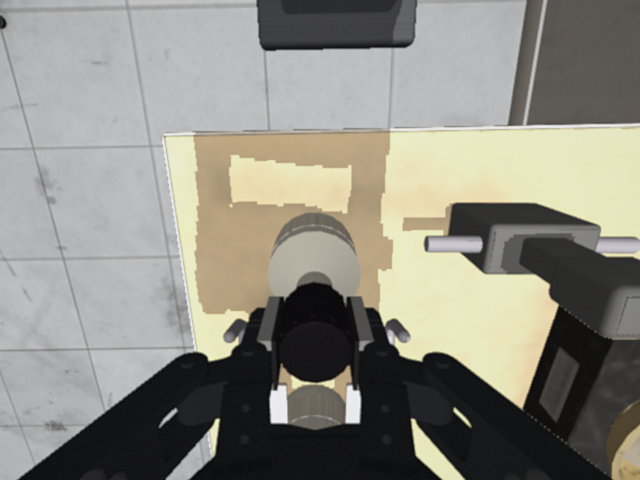

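```bash

python3 -m crank '[[-0.2,0,0,0,0,-0.4,-1],[0,0,0,0,0,-0.8,-1],[0,0,0,0,0,-1.2,-1],[0,0,0,0,0,-1.2,-1],[0,0,0,0,0,-0.8,-1],[0,0,0,0,0,-0.4,-1],[0,0,0,0,0,-0.1,-1],[0,0,0,0,0,0,-1],[0,0,0,0,0,0,-1],[0,0,0,0,0,0,-1]]'
python3 - <<'E'
from h import *
need(524,-55.4,76,1.553)
E
python3 -m crank '[[0,0,0,0,0,-0.4,-1],[0,0,0,0,0,-0.7,-1],[0,0,0,0,0,-0.8,-1],[0,0,0,0,0,-0.7,-1],[0,0,0,0,0,-0.4,-1],[0,0,0,0,0,-0.2,-1],[0,0,0,0,0,0,-1],[0,0,0,0,0,0,-1],[0,0,0,0,0,0,-1],[0,0,0,0,0,0,-1]]'
python3 - <<'E'
from h import *
need(524,-55.4,74.2,1.553)
M=T();np.save("M.npy",M)
im=cams.grab_frame("wrist");cv2.imwrite("pics/w29.png",im)
E
```

```text
clock: 59.55
eef_pos: [485.2, -55.4, 76.0]
tcp_rot: [-1.574, 0.001, 1.552]
contact_force: [-0.1, -0.4, -1.9]
opening: 0.334
t 59.55 pos [485.2 -55.4  76. ] rot [-1.574e+00  1.000e-03  1.552e+00] F [-0.1 -0.4 -1.9] op 0.334
NEED rot deg [ 0.16 -0.04 -0.03] shift cm [ 0.07  0.02 -3.88]
clock: 60.38
eef_pos: [519.8, -56.0, 75.9]
tcp_rot: [-1.573, 0.001, 1.552]
contact_force: [0.1, -1.1, -2.1]
opening: 0.331
t 60.38 pos [519.8 -56.   75.9] rot [-1.573e+00  1.000e-03  1.552e+00] F [ 0.1 -1.1 -2.1] op 0.331
NEED rot deg [ 0.11 -0.04 -0.03] shift cm [ 0.07  0.17 -0.42]
```

View pics/w29.png

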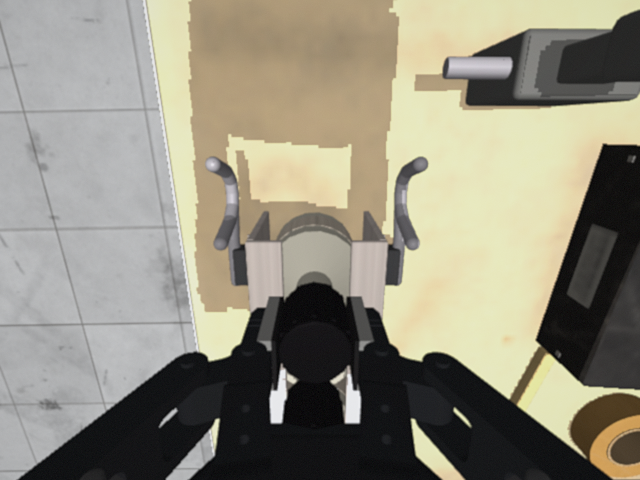

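```bash

python3 -m crank '[[0,0,0,0.05,0,-0.3,-1],[0,0,0,0,0,-0.3,-1],[0,0,0,0,0,-0.2,-1],[0,0,0,0,0.1,0,-1],[0,0,0,0,0.15,0,-1],[0,0,0,0,0,0,-1],[0,0,0,0,0,0,-1],[0,0,0,0,0,0,-1],[0,0,0,0,0,0,-1],[0,0,0,0,0,0,-1]]'
python3 - <<'E'
from h import *
need(524,-55.4,74.2,1.553)
E
```

```text
clock: 61.27
eef_pos: [525.8, -55.6, 74.3]
tcp_rot: [-1.568, 0.0, 1.552]
contact_force: [-3.1, -0.2, 2.1]
opening: 0.335
t 61.27 pos [525.8 -55.6  74.3] rot [-1.568  0.     1.552] F [-3.1 -0.2  2.1] op 0.335
NEED rot deg [-0.18 -0.04 -0.02] shift cm [0.01 0.01 0.18]
```

Seated on the floor. Release, lift and go to the keeper.

```bash

python3 -m crank '[[0,0,0,0,0,0,-0.1],[0,0,0,0,0,0,0],[0,0,0,0,0,0,0.3],[0,0,0,0,0,0,0.4],[0,0,0,0,-0.4,0,0.4],[0,0,0,0,-1,0,0.4],[0,0,0,0,-1.5,0,0.4],[0,0,0,0,-2,0,0.4],[0,0,0,0,-2,0,0.4],[0,0,0,0,-1.5,0,0.4]]'
python3 -m crank '[[0,0,0,0.3,-0.8,0.4,0.4],[0,0,0,0.8,-0.2,0.8,1],[0,0,0,1.5,0,1.4,1],[0,0,0,2,0,1.8,1],[0,0,0,2,0,1.8,1],[0,0,0,2,0,1.6,1],[0,0,0,1.5,0,1.2,1],[0,0,0,0.8,0,0.6,1],[0,0,0,0.2,0,0.2,1],[0,0,0,0,0,0,1]]'
python3 - <<'E'
from h import *
need(418,69,180,1.553)
M=T();np.save("M.npy",M)
for n in("wrist","top","scene"): cv2.imwrite(f"pics/{n}30.png",cams.grab_frame(n))
E
```

```text
clock: 62.1
eef_pos: [526.7, -55.6, 162.1]
tcp_rot: [-1.568, 0.0, 1.552]
contact_force: [-0.0, -0.0, -0.4]
opening: 0.7
clock: 62.93
eef_pos: [422.6, 63.4, 175.5]
tcp_rot: [-1.574, 0.001, 1.551]
contact_force: [0.2, -0.5, 0.3]
opening: 1.0
t 62.93 pos [422.6  63.4 175.5] rot [-1.574e+00  1.000e-03  1.551e+00] F [ 0.2 -0.5  0.3] op 1.0
NEED rot deg [ 0.19 -0.13 -0.05] shift cm [ 0.55 -0.45  0.47]
```

View pics/wrist30.png

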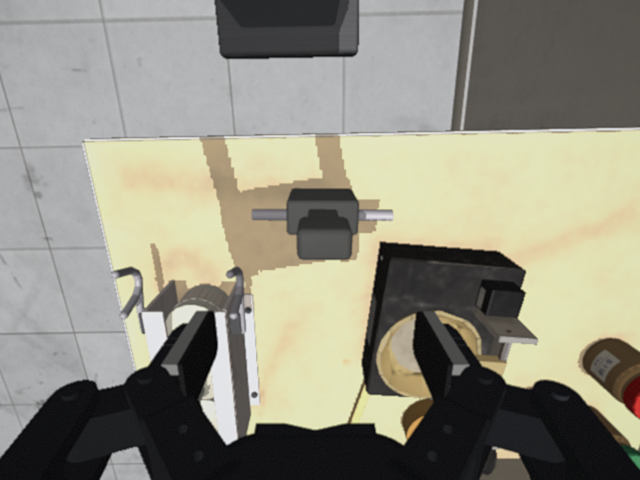

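View pics/top30.png

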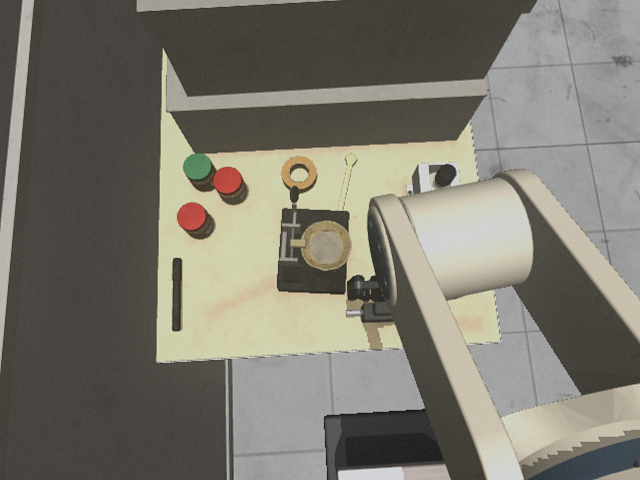

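```bash
python3 - <<'E'
from h import *
M=np.load("M.npy");w=lambda u,v,z:at("wrist",u,v,z,M)
im=cv2.imread("pics/wrist30.png");crop(im,240,170,170,100,4,"pics/w30c.png")
print("rod",w(252,214,48),w(393,215,48),"tab",w(324.5,243,128))
im=cv2.imread("pics/wrist30.png");crop(im,90,250,190,190,3,"pics/w30d.png")
E
```

```text
rod [412.   10.5  48. ] [415.2 131.   48. ] tab [411.5  70.4 128. ]
```

View pics/w30c.png

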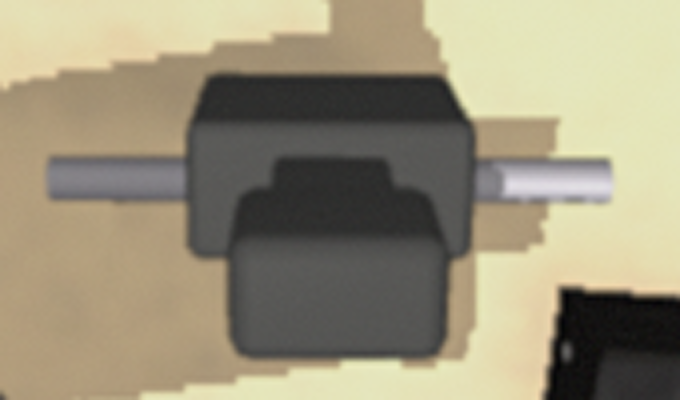

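View pics/w30d.png

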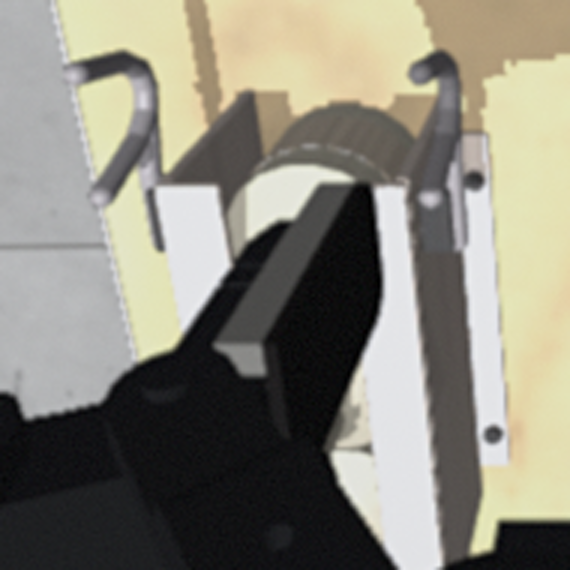

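```bash

python3 -m crank '[[0.2,0.2,0,0.3,0.5,0.4,0.8],[0,0,0,0.3,1,0.4,0.7],[0,0,0,0.1,1.2,0.2,0.7],[0,0,0,0,1.2,0,0.7],[0,0,0,0,1,0,0.7],[0,0,0,0,0.6,0,0.7],[0,0,0,0,0.2,0,0.7],[0,0,0,0,0,0,0.7],[0,0,0,0,0,0,0.7],[0,0,0,0,0,0,0.7]]'
python3 - <<'E'
from h import *
need(412.8,70.5,81,1.546)
M=T();np.save("M.npy",M)
im=cams.grab_frame("wrist");cv2.imwrite("pics/w31.png",im)
E
```

```text
clock: 63.92
eef_pos: [417.3, 66.7, 114.7]
tcp_rot: [-1.572, 0.001, 1.536]
contact_force: [-0.4, -0.4, -0.9]
opening: 0.852
t 63.92 pos [417.3  66.7 114.7] rot [-1.572e+00  1.000e-03  1.536e+00] F [-0.4 -0.4 -0.9] op 0.852
NEED rot deg [ 0.04 -0.59 -0.07] shift cm [0.36 3.37 0.47]
```

View pics/w31.png

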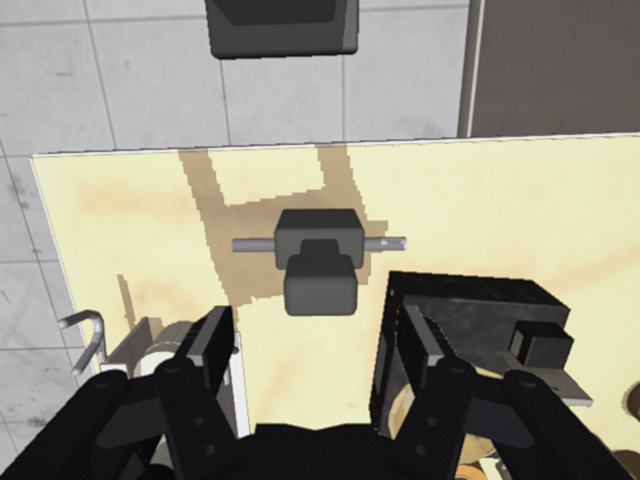

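```bash

python3 -m crank '[[0,-0.6,0,0.2,0.4,0.25,0.7],[0,0,0,0.1,0.8,0.15,0.7],[0,0,0,0,0.9,0,0.6],[0,0,0,0,0.7,0,0.5],[0,0,0,0,0.3,0,0.4],[0,0,0,0,0.1,0,0.4],[0,0,0,0,0,0,0.4],[0,0,0,0,0,0,0.4],[0,0,0,0,0,0,0.4],[0,0,0,0,0,0,0.4]]'
python3 - <<'E'
from h import *
need(412.8,70.5,81,1.546)
M=T();np.save("M.npy",M)
im=cams.grab_frame("wrist");cv2.imwrite("pics/w32.png",im)
E
```

```text
clock: 64.8
eef_pos: [413.7, 70.5, 80.0]
tcp_rot: [-1.573, 0.001, 1.548]
contact_force: [-0.0, 0.6, 0.1]
opening: 0.702
t 64.8 pos [413.7  70.5  80. ] rot [-1.573e+00  1.000e-03  1.548e+00] F [-0.   0.6  0.1] op 0.702
NEED rot deg [ 0.14  0.1  -0.05] shift cm [ 0.   -0.1   0.09]
```

View pics/w32.png

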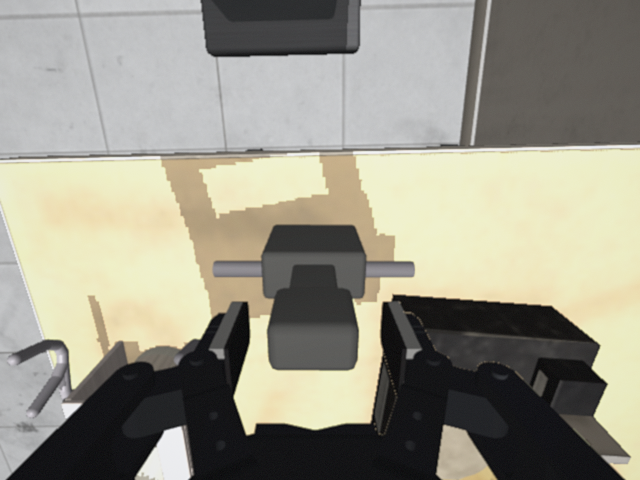

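Close and lift (about 11 cm), then read.

```bash

python3 -m crank '[[0,0,0,0,0,0.05,0],[0,0,0,0,0,0,-1],[0,0,0,0,0,0,-1],[0,0,0,0,0,0,-1],[0,0,0,0,0,0,-1],[0,0,0,0,0,0,-1],[0,0,0,0,0,0,-1],[0,0,0,0,0,0,-1],[0,0,0,0,0,0,-1],[0,0,0,0,0,0,-1]]' 80
python3 -m crank '[[0,0,0,0,-0.4,0,-1],[0,0,0,0,-1,0,-1],[0,0,0,0,-1.6,0,-1],[0,0,0,0,-2,0,-1],[0,0,0,0,-2,0,-1],[0,0,0,0,-1.6,0,-1],[0,0,0,0,-1,0,-1],[0,0,0,0,-0.4,0,-1],[0,0,0,0,0,0,-1],[0,0,0,0,0,0,-1]]'
python3 - <<'E'
from h import *
need(473,-54,180,1.553)
M=T();np.save("M.npy",M)
for n in("wrist","top","scene"): cv2.imwrite(f"pics/{n}33.png",cams.grab_frame(n))
E
```

```text
clock: 65.68
eef_pos: [413.7, 70.3, 80.8]
tcp_rot: [-1.575, 0.001, 1.548]
contact_force: [-0.7, -0.2, 0.1]
opening: 0.408
clock: 66.52
eef_pos: [409.0, 70.1, 184.1]
tcp_rot: [-1.566, 0.002, 1.548]
contact_force: [-0.7, -0.1, -4.4]
opening: 0.406
t 66.52 pos [409.   70.1 184.1] rot [-1.566  0.002  1.548] F [-0.7 -0.1 -4.4] op 0.406
NEED rot deg [-0.25 -0.31 -0.1 ] shift cm [-12.26   0.4   -6.69]
```

View pics/wrist33.png

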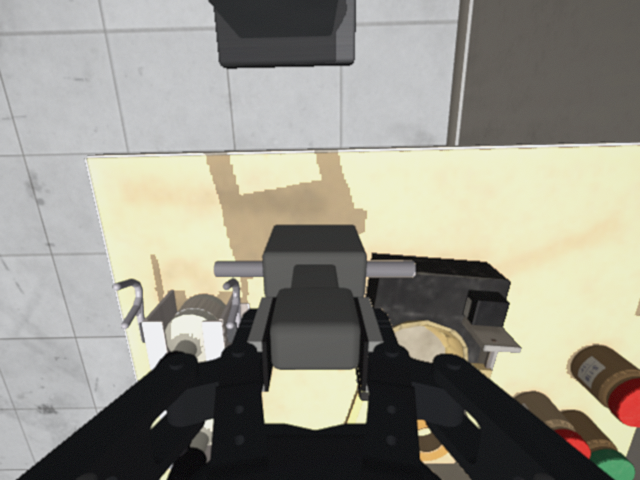

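```bash

python3 -m crank '[[-0.2,-0.3,0,-0.8,0,-0.4,-1],[0,0,0,-1.4,0,-0.8,-1],[0,0,0,-1.8,0,-1,-1],[0,0,0,-2,0,-1,-1],[0,0,0,-2,0,-1,-1],[0,0,0,-1.6,0,-0.9,-1],[0,0,0,-1,0,-0.6,-1],[0,0,0,-0.4,0,-0.2,-1],[0,0,0,0,0,0,-1],[0,0,0,0,0,0,-1]]'
python3 -m crank '[[0,0,0,0,0,0,-1],[0,0,0,0,0,0,-1],[0,0,0,0,0,0,-1],[0,0,0,0,0,0,-1],[0,0,0,0,0,0,-1],[0,0,0,0,0,0,-1],[0,0,0,0,0,0,-1],[0,0,0,0,0,0,-1],[0,0,0,0,0,0,-1],[0,0,0,0,0,0,-1]]'
python3 - <<'E'
from h import *
need(473.5,-54.5,140,1.553)
M=T();np.save("M.npy",M)
im=cams.grab_frame("wrist");cv2.imwrite("pics/w34.png",im)
E
```

```text
clock: 67.5
eef_pos: [465.5, -49.3, 177.4]
tcp_rot: [-1.559, 0.003, 1.558]
contact_force: [-1.1, -0.6, -2.5]
opening: 0.408
clock: 68.33
eef_pos: [463.7, -45.8, 177.4]
tcp_rot: [-1.558, 0.002, 1.562]
contact_force: [0.1, -0.4, -3.4]
opening: 0.411
t 68.33 pos [463.7 -45.8 177.4] rot [-1.558  0.002  1.562] F [ 0.1 -0.4 -3.4] op 0.411
NEED rot deg [-0.73  0.5  -0.11] shift cm [-0.85  3.73 -1.04]
```

View pics/w34.png

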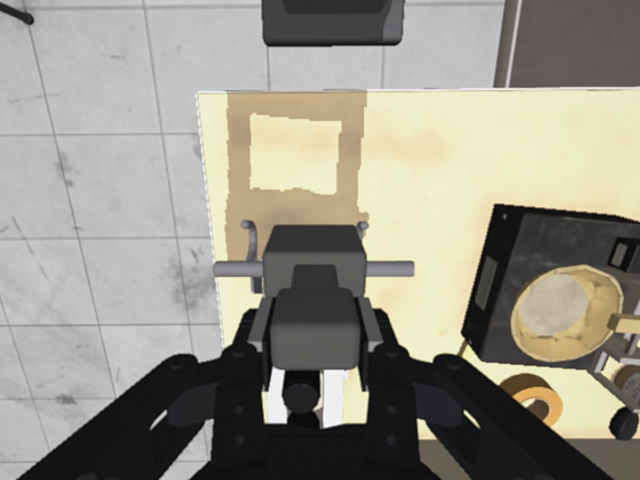

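```bash

python3 -m crank '[[-0.7,0.5,0,-0.4,0.2,-0.5,-1],[0,0,0,-0.3,0.5,-0.3,-1],[0,0,0,0,0.8,0,-1],[0,0,0,0,0.8,0,-1],[0,0,0,0,0.6,0,-1],[0,0,0,0,0.3,0,-1],[0,0,0,0,0,0,-1],[0,0,0,0,0,0,-1],[0,0,0,0,0,0,-1],[0,0,0,0,0,0,-1]]'
python3 - <<'E'
from h import *
need(473.5,-54.5,140,1.553)
M=T();np.save("M.npy",M)
im=cams.grab_frame("wrist");cv2.imwrite("pics/w35.png",im);crop(im,190,190,260,150,3,"pics/w35c.png")
im=cams.grab_frame("scene");cv2.imwrite("pics/s35.png",im);crop(im,380,140,120,120,5,"pics/s35c.png")
E
```

```text
clock: 69.22
eef_pos: [471.7, -54.0, 140.5]
tcp_rot: [-1.569, 0.002, 1.551]
contact_force: [0.4, -0.4, -4.2]
opening: 0.407
t 69.22 pos [471.7 -54.  140.5] rot [-1.569  0.002  1.551] F [ 0.4 -0.4 -4.2] op 0.407
NEED rot deg [-0.09 -0.09 -0.1 ] shift cm [-0.04  0.05 -0.18]
```

View pics/w35c.png

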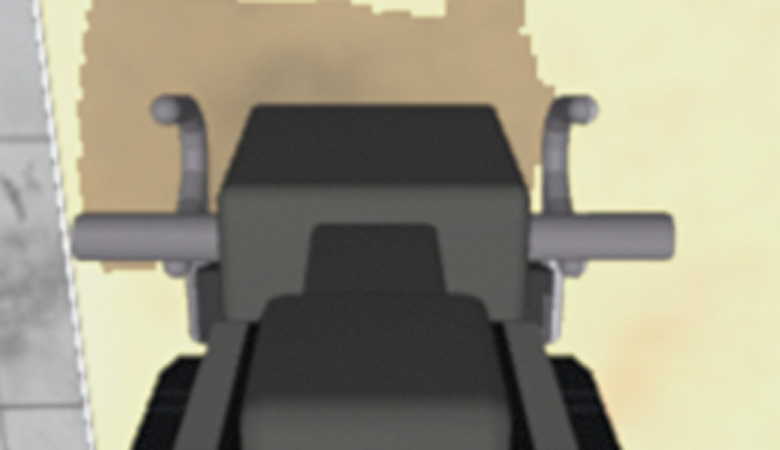

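View pics/s35c.png

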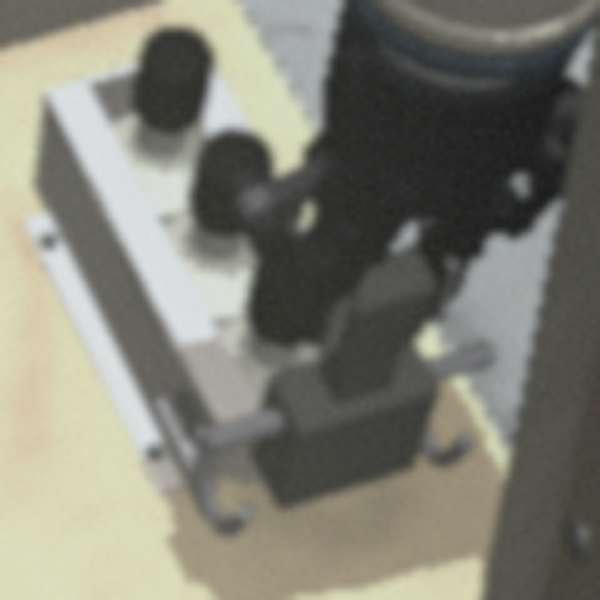

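```bash
python3 - <<'E'
from h import *
M=np.load("M.npy");w=lambda u,v,z:at("wrist",u,v,z,M)
print("tips",w(245,226,80),w(384.3,226,80),w(248.3,277,80),w(381,277,80))
print("rod",w(215,269,107.7),w(414,269,107.7))
E
```

```text
tips [452.  -99.4  80. ] [453.7  -7.1  80. ] [ 489.  -100.3   80. ] [490.6  -7.7  80. ]
rod [ 470.8 -113.9  107.7] [473.    6.5 107.7]
```

```bash

python3 -m crank '[[0,0,0,0,0.4,0,-1],[0,0,0,0,0.8,0,-1],[0,0,0,0,0.9,0,-1],[0,0,0,0,0.7,0,-1],[0,0,0,0,0.3,0,-1],[0,0,0,0,0,0,-1],[0,0,0,0,0,0,-1],[0,0,0,0,0,0,-1],[0,0,0,0,0,0,-1],[0,0,0,0,0,0,-1]]'
python3 - <<'E'
from h import *
need(472,-54,85.3,1.553)
M=T();np.save("M.npy",M)
im=cams.grab_frame("wrist");cv2.imwrite("pics/w36.png",im);crop(im,190,190,260,150,3,"pics/w36c.png")
E
```

```text
clock: 70.15
eef_pos: [471.9, -54.0, 106.3]
tcp_rot: [-1.57, 0.002, 1.552]
contact_force: [-0.6, 0.4, -2.9]
opening: 0.409
t 70.15 pos [471.9 -54.  106.3] rot [-1.57   0.002  1.552] F [-0.6  0.4 -2.9] op 0.409
NEED rot deg [-0.06 -0.08 -0.1 ] shift cm [ 0.01  2.1  -0.01]
```

View pics/w36c.png

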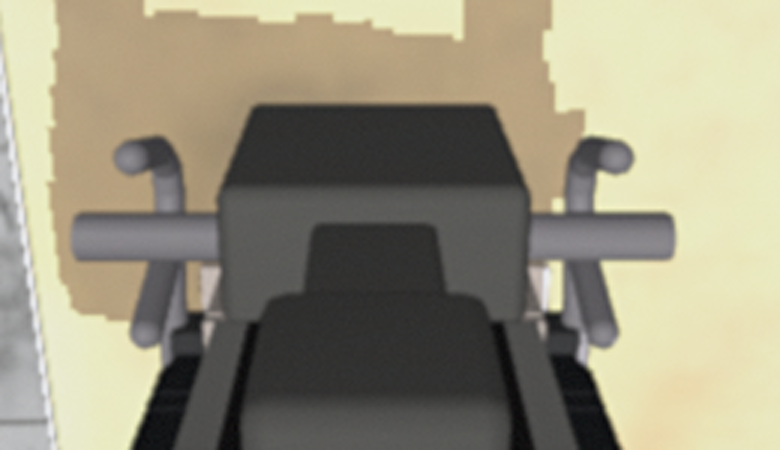

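The rod is well inside both hooks. Lower the remaining ~2 cm gently.

```bash

python3 -m crank '[[0,0,0,0,0.3,0,-1],[0,0,0,0,0.5,0,-1],[0,0,0,0,0.5,0,-1],[0,0,0,0,0.3,0,-1],[0,0,0,0,0.1,0,-1],[0,0,0,0,0,0,-1],[0,0,0,0,0,0,-1],[0,0,0,0,0,0,-1],[0,0,0,0,0,0,-1],[0,0,0,0,0,0,-1]]'
python3 - <<'E'
from h import *
need(472,-54,85.3,1.553)
E
python3 -m crank '[[0,0,0,0,0.2,0,-1],[0,0,0,0,0.2,0,-1],[0,0,0,0,0,0,-1],[0,0,0,0,0,0,-1],[0,0,0,0,0,0,-1],[0,0,0,0,0,0,-1],[0,0,0,0,0,0,-1],[0,0,0,0,0,0,-1],[0,0,0,0,0,0,-1],[0,0,0,0,0,0,-1]]'
python3 - <<'E'
from h import *
need(472,-54,85.3,1.553)
M=T();np.save("M.npy",M)
im=cams.grab_frame("wrist");cv2.imwrite("pics/w37.png",im);crop(im,190,190,260,150,3,"pics/w37c.png")
E
```

```text
clock: 71.03
eef_pos: [472.3, -54.1, 87.9]
tcp_rot: [-1.571, 0.002, 1.552]
contact_force: [0.3, 0.4, -3.1]
opening: 0.405
t 71.03 pos [472.3 -54.1  87.9] rot [-1.571  0.002  1.552] F [ 0.3  0.4 -3.1] op 0.405
NEED rot deg [ 0.   -0.08 -0.11] shift cm [0.01 0.26 0.03]
clock: 71.87
eef_pos: [473.0, -54.2, 85.4]
tcp_rot: [-1.572, 0.002, 1.552]
contact_force: [-1.3, -0.4, 0.4]
opening: 0.408
t 71.87 pos [473.  -54.2  85.4] rot [-1.572  0.002  1.552] F [-1.3 -0.4  0.4] op 0.408
NEED rot deg [ 0.08 -0.07 -0.11] shift cm [0.02 0.01 0.1 ]
```

View pics/w37c.png

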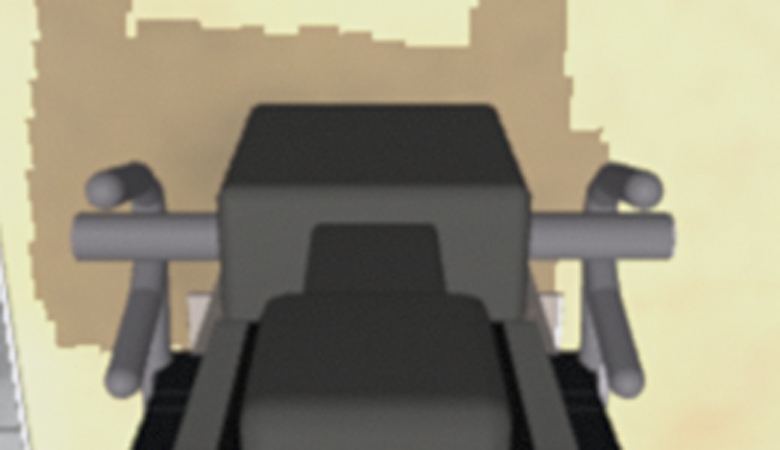

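```bash

python3 -m crank '[[0,0,0,0,0,0,-0.15],[0,0,0,0,0,0,-0.1],[0,0,0,0,0,0,-0.05],[0,0,0,0,0,0,0],[0,0,0,0,0,0,0.1],[0,0,0,0,0,0,0.2],[0,0,0,0,0,0,0.3],[0,0,0,0,0,0,0.4],[0,0,0,0,0,0,0.4],[0,0,0,0,0,0,0.4]]'
python3 -m crank '[[0,0,0,0,-0.3,0,0.4],[0,0,0,0,-0.8,0,0.4],[0,0,0,0,-1.2,0,0.4],[0,0,0,0,-1.5,0,0.4],[0,0,0,0,-1.5,0,0.4],[0,0,0,0,-1.5,0,0.4],[0,0,0,0,-1.5,0,0.4],[0,0,0,0,-1,0,0.4],[0,0,0,0,-0.5,0,0.4],[0,0,0,0,0,0,0.4]]'
python3 - <<'E'
from h import *
need(472,-54,185,1.553)
M=T();np.save("M.npy",M)
im=cams.grab_frame("wrist");cv2.imwrite("pics/w38.png",im)
E
```

```text
clock: 72.75
eef_pos: [474.8, -54.5, 86.0]
tcp_rot: [-1.576, 0.002, 1.552]
contact_force: [-0.2, 0.7, -0.2]
opening: 0.701
clock: 73.58
eef_pos: [473.7, -54.2, 193.1]
tcp_rot: [-1.576, 0.002, 1.552]
contact_force: [0.8, -0.3, 0.1]
opening: 0.7
t 73.58 pos [473.7 -54.2 193.1] rot [-1.576  0.002  1.552] F [ 0.8 -0.3  0.1] op 0.7
NEED rot deg [ 0.3  -0.07 -0.14] shift cm [0.02 0.81 0.18]
```

View pics/w38.png

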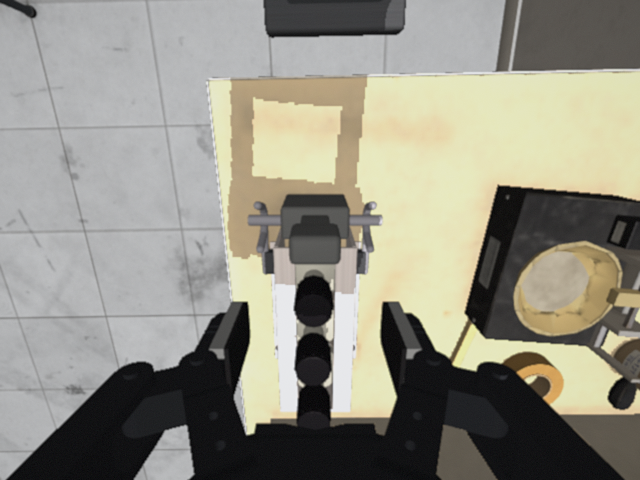

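```bash

python3 - <<'E'
from h import *
M=np.load("M.npy");w=lambda u,v,z:at("wrist",u,v,z,M)
print("rod",w(248,220,52.5),w(383,220,52.5),"tab",w(315,247,132.5))
im=cv2.imread("pics/w38.png");crop(im,230,180,170,140,4,"pics/w38c.png")
E
python3 -m crank '[[0,0,0,0.5,-1,0.5,0.4],[0,0,0,1.5,-1,1,0.4],[0,0,0,2.5,0,1,0.4],[0,0,0,3,0,0,0.4],[0,0,0,3,0,0,0.4],[0,0,0,3,0,0,0.4],[0,0,0,3,0,0,0.4],[0,0,0,3,0,0,0.4],[0,0,0,3,0,0,0.4],[0,0,0,2,0,0,0.4]]'
python3 -m crank '[[0,0,0,1,0,0,0.4],[0,0,0,0.4,0,0,0.4],[0,0,0,0,0,0,0.4],[0,0,0,0,0,0,0.4],[0,0,0,0,0,0,0.4],[0,0,0,0,0,0,0.4],[0,0,0,0,0,0,0.4],[0,0,0,0,0,0,0.4],[0,0,0,0,0,0,0.4],[0,0,0,0,0,0,0.4]]'
python3 - <<'E'
from h import *
im=cams.grab_frame("top");cv2.imwrite("pics/t39.png",im);crop(im,390,150,110,150,4,"pics/t39c.png")
im=cams.grab_frame("scene");cv2.imwrite("pics/s39.png",im);crop(im,370,110,130,150,4,"pics/s39c.png")
E
```

```text
rod [ 472.2 -114.    52.5] [474.4   7.4  52.5] tab [470.1 -53.5 132.5]
clock: 74.47
eef_pos: [445.3, 199.3, 212.1]
tcp_rot: [-1.567, 0.004, 1.543]
contact_force: [0.6, 0.6, 0.1]
opening: 0.7
clock: 75.3
eef_pos: [443.2, 212.0, 211.3]
tcp_rot: [-1.563, 0.007, 1.543]
contact_force: [-0.4, 0.3, -0.1]
opening: 0.7
```

View pics/w38c.png

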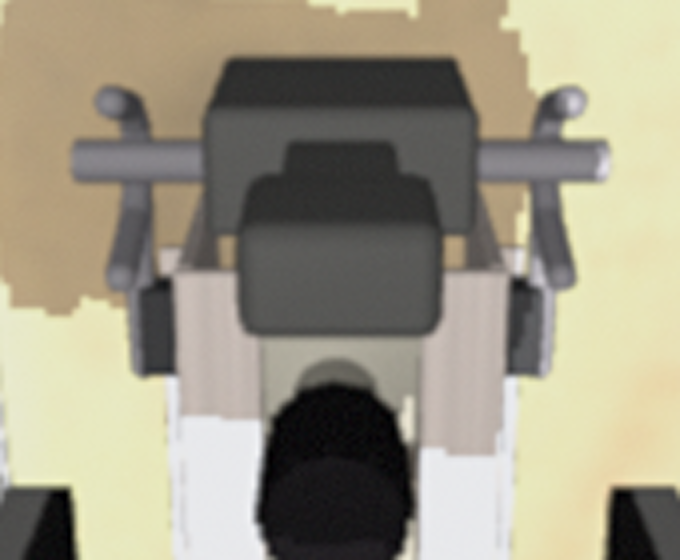

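View pics/t39c.png

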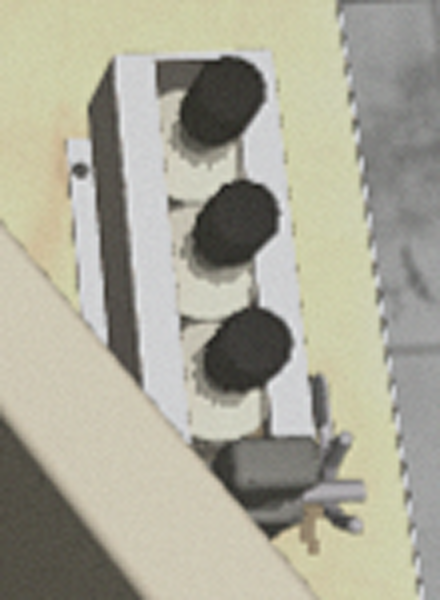

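View pics/s39.png

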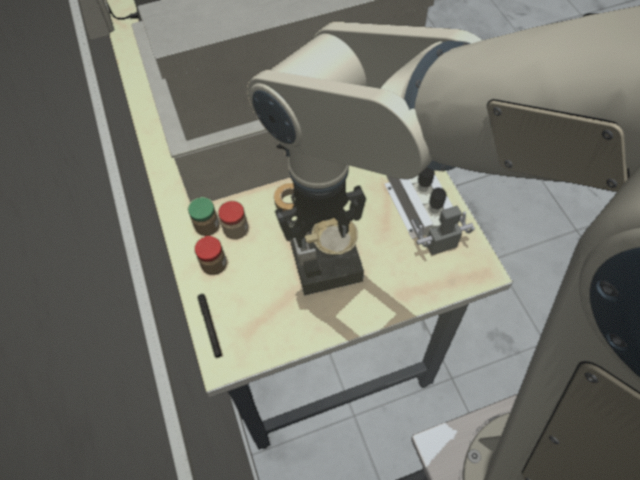

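```bash

python3 - <<'E'
from h import *
for x,y in [(235,88),(248,212),(262,340)]: print(at("top",390+x/4,150+y/4,120))
s=r.sense();print(np.round(s['qvel'],3),s['clock'])
order.sign_off()
E
```

```text
[638.4 -61.  120. ]
[582.4 -60.1 120. ]
[526.3 -59.3 120. ]
[ 0.003  0.001 -0.002  0.003 -0.001 -0.001] 75.4
the job is handed in; nothing more can be done
```

All three bottles are upright in the rack lane, the keeper hangs back on both hooks, and I handed the job in at 75 s of the 210 s allowed.

- **Slip on the first lift:** My first grip on the keeper was too shallow, because the pictures showed the fingertips about 25 mm farther back than I had reckoned. The keeper slipped after a 66 mm lift and dropped back into its hooks, leaning about 0.25 rad. I gripped it again deeper and put it aside on the bench. That brief lift may already have counted as step 1; either way the second one cleared it properly.
- **Knocked bottle:** One bottle was found about 35 mm from its first place before I reached it. I measured it again and picked it up there.
- **Final bottle positions:** From the top camera the caps are about 32, 88 and 144 mm behind the mouth, upright and in a row. Their sideways readings are 3 to 4 mm off the lane's middle. I put part of that down to picking the cap tops by eye; the wrist pictures showed the bottles centred in the slot.
- **Final keeper position:** The wrist camera puts the middle of the rod within about 1 to 2 mm of the seat. The keeper looks square and upright, with the tab about 3 mm off over 80 mm of height. When I let go, the tool height was within 0.1 mm of the value for a hung keeper and its weight was off the wrist.
- **Jars and robot:** The jars were standing in the last picture, and the arm was still and clear of everything. The sign-off gives no verdict.

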